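# Clear a spent cassette into the waste chute

### The job

Discard the spent orange cassette: slide the knobbed blue shutter of the waste chute fully open, push the cassette steadily along its ledge under the clear canopy, without lifting or flicking it, until it drops off the end into the chute, then slide the shutter fully shut again. Leave the glassware around the station standing where it is.

Things in the scene. Friction and masses are not known exactly. Their poses are not given: they have to be found in the camera images.
- station: fixed waste station, 285 mm high, a white ledge housing with a grey waste chute at one end; it stands with its open front turned to the robot's left, the chute at its near end. Origin on the worktop below the chute end of the ledge; axes: x from open front to back wall, y along the ledge away from the chute, z up (all mm below in these axes). Behind the chute an aluminium frame (x to 136, y -135 to 5, z to 131) carries the open shutter. Nothing stands above the chute.
- ledge_end (a point): middle of the ledge's end over the chute: station 0, 0, 140. The ledge is flat steel, x -35 to 35, y 0 to 200, top z 140; no lip at its front (x -35) or ends. Clear back wall: inner face at x 35, y 20 to 200, up to z 285
- canopy_edge (a point): middle of the front edge of the clear canopy plate, at its underside: station -35, 110, 280. It covers y 20 to 200 from the back wall to x -35, z 280 to 285; the space below is open at the front and both ends, so a tool gets at the cassette only when leaning back out of the front
- mouth (a point): centre of the chute's mouth at ledge height: station 0, -65, 140; axes as the station's. The chute is a straight shaft, inner space x -40 to 40, y -4 to -126, rim z 131, floor z 8, with a clear front
- shutter (a joint): blue sliding shutter plate over the chute's mouth, 84 x 122 mm, top at station z 138 mm; slides level along station +x (away from the front) to open: 0 = shut, 0.088 m = fully open (stop). Stays where left; drag about 1.5 N.
- knob (a point): middle of the shutter's upright black knob (cylinder 24 mm diameter, 40 mm high, standing on the plate; this point is 20 mm above the plate). Moves with the shutter: at station x -25 mm when shut, +63 mm when fully open, y -80, z 158 mm.
- cassette: loose spent cassette, orange box with black end bands and a pale label on top, 36 (its x) x 100 (its y) x 30 mm (z), about 0.12 kg, lying on the ledge with its length roughly along station y. Origin: centre of its underside. Tips off the ledge once its middle has passed the ledge's end at station y = 0.
- flask: glass conical flask, 92 mm diameter, 124 mm high, bystander behind the chute (station +x); origin: centre of its underside
- beaker_l: glass beaker, 99 mm diameter, 129 mm high, bystander behind the back wall; origin: centre of its underside
- cylinder: glass measuring cylinder, 40 mm foot, 191 mm high, bystander behind the back wall; origin: centre of its underside

How it is judged (in metres and radians):
On the way, in this order (a step that is already met when the one before it is completed fails the run):
1. the shutter is open (over 75 mm) while the cassette still lies on the ledge (value of joint shutter above 0.075 m and y of cassette in the frame of station above 0.01 m and z of cassette in the frame of station above 0.13 m), for 0.2 s.
2. the cassette has dropped into the chute and lies still, the shutter still open (x of cassette in the frame of station between -0.042 and 0.042 m and y of cassette in the frame of station between -0.13 and 0 m and z of cassette in the frame of station below 0.115 m and linear speed of cassette below 0.03 m/s and value of joint shutter above 0.075 m), for 0.2 s.
At the end, for the whole second after the job is handed in: the cassette lies at rest inside the chute's shaft, below the shutter, and the shutter is shut to within 6 mm (x of cassette in the frame of station between -0.042 and 0.042 m and y of cassette in the frame of station between -0.13 and 0 m and z of cassette in the frame of station below 0.115 m and linear speed of cassette below 0.03 m/s and value of joint shutter below 0.006 m); the robot touches nothing.
It fails at once if the cassette was lifted more than 25 mm off the ledge (z of cassette in the frame of station above 0.165 m).
It fails at once if the cassette was flicked: faster than 0.35 m/s while its middle was still over the ledge (y of cassette in the frame of station above 0.01 m and z of cassette in the frame of station above 0.13 m and linear speed of cassette above 0.35 m/s).
It fails at once if the flask was knocked: moved more than 30 mm or tipped (distance of flask from where it was at the start of the episode above 0.03 m or angle between flask's own z axis and vertical above 0.35 rad).
It fails at once if the beaker was knocked: moved more than 30 mm or tipped (distance of beaker_l from where it was at the start of the episode above 0.03 m or angle between beaker_l's own z axis and vertical above 0.35 rad).
It fails at once if the measuring cylinder was knocked: moved more than 30 mm or tipped (distance of cylinder from where it was at the start of the episode above 0.03 m or angle between cylinder's own z axis and vertical above 0.35 rad).
It also fails if it takes over 72 s, if anything falls off the work surface, if the arm or the gripper's body presses on something with over 40 N, if the wrist force passes 120 N, or if a joint passes its speed limit or range.

### The arm

A 6-joint arm with a two-finger parallel gripper is mounted at the origin on a cart in front of the work surface, level with it; the furniture and walls round the work are solid. World frame = base frame: x ahead of the robot, y to its left, z up, the work surface at z = 0. Lengths are in mm, angles in rad, forces in N, time in s.
With the tool pointing down it reaches from about 275 to 825 mm from the base axis. Payload 5.2 kg.
Tool frame: the origin (TCP) lies on the centre line of the jaws, within the pads' length; the fingertips stand manip.tip_extent ahead of it and the grasp point (between the pads) lies 2 mm behind it (manip.tip_extent is the distance from the TCP to the fingertips, in mm); z points along the fingers, y is the direction in which the jaws open and shut (so a half turn about z gives the same grasp; the last joint's range is limited). The gripper opens to 93 mm and grips with 3 to 60 N. Pads are 15 mm wide; open, the fingers measure 128 mm over their backs; the gripper's body (75 mm by 188 mm) begins 65 mm behind the grasp point.
Start: joints at [-0.203, 0.259, 1.535, -0, 1.348, -0.203], TCP at [550.005, 0.023, 235.653] pointing down, gripper open.
Joint ranges: [-3.14, 3.14], [-0.91, 2.08], [0.19, 2.58], [-1.22, 4.36], [0.22, 2.71], [-3.12, 3.12]. Speed limits (rad/s): [2.57, 2.57, 3.14, 3.14, 3.14, 3.14].

### API

Orientations are given as a 3x3 rotation matrix whose columns are the frame's x, y, z axes.
In Python, from cell import manip, get_image, camera_params gives the robot as it stands.
- The arm moves only by the tool move_arm, never from a script. Its arguments are lists of equal length, an entry for each row: "hand": the finger opening in m, from 0 to 0.093; "travel": the shift along the tool's x, y, z in m, a list of three; "roll": the turn about the tool's z in rad. A call has exactly 5 rows; each row shifts and turns the commanded pose from where the row before left it, along the tool's axes as they then stand; what a row does not reach is not made up. A row lasts 1/8 s, in which the tool goes at most 62.5 mm and 10.7 degrees, less where a joint would pass 70% of its speed; a pose out of reach is approached as far as the arm can. A call is refused whole if a number of a shift passes 0.0625 or a number of a turn 0.188, either way. A call with a gripper value outside its range is refused whole. The fingers move at their own pace and stop on an object; "squeeze" is the grip in N (left out, the last holds). Time passes only in rows, so rows that do not move let the fingers close, or fill a call up. It gives the time, the measured TCP pose, the force and the opening at its end, in the units of the state.
- manip.sense(): the state, without advancing time (a new reading comes with each control period).
- get_image(name): name is "scene" or "side" or "wrist"; returns (picture, depth): 400x640x3 uint8, blue, green, red; 400x640 float32, mm along the optical axis (not along the pixel's ray), 0 where there is no reading.
- camera_params(name): a dict with "vertical_fov" (degrees; the focal length in pixels is half the picture's height over the tangent of half this angle, whatever the lens; pixels are square), "cx", "cy" (the principal point, pixels), "xyz" and "attitude" of the camera in the world; the wrist camera has in their place "hand_eye" (4x4, takes a point from camera to tool coordinates, whose origin is the TCP and whose axes are the flange's). Camera axes: x right, y up, looking along -z (the intrinsics and any distortion apply to the point x, -y, -z); pixel columns grow to the right and rows downward; lengths in mm; the calibration is good to about 2 mm. The wrist camera is an equidistant fisheye: a pixel r from the principal point sees the ray r / f radians off the axis. A picture is of the moment at which its call begins: read the wrist's pose just before it. camera_params takes no time and is no camera call.
- manip.finish_job(): hands the job in, once; it reports no verdict.
The state is a dict: "time": time; "joints": joint angles; "joint_vel": joint speeds; "joint_efforts": joint torques, N m; "ee_pos": TCP position; "tool_rot": TCP orientation; "wrist_force": force on the tool from outside, world axes, zero at the start; "moment": the same for the moment, N m; "opening": finger opening in mm.
Only numpy, scipy, OpenCV 4.12 (cv2) and the standard library are available. Lean on these libraries where they do the work, as an engineer would, in place of code of your own. Each camera call takes 0.05 s, during which the arm holds its last target.

## Working session

There is one attempt and no reset: what is moved stays moved. The work goes in short steps, Python scripts to look and compute and a tool call to move; the robot and the scene stay as the last step left them, time stands still between calls to the robot, and variables do not carry over. Pictures are saved under pics/ and viewed, and the job is handed in when it is done.

Besides the shell and the picture viewer there is one more tool, called after ">>>" in YAML: its name, and indented under it one key for each argument. move_arm: Moves the arm, as the interface text tells. Its arguments: {"type":"object","properties":{"hand":{"type":"array"},"travel":{"type":"array"},"roll":{"type":"array"},"squeeze":{"type":"number"}},"required":["hand","travel","roll"]}

```bash
mkdir -p pics; ls; python3 - <<'E'
from cell import manip,get_image,camera_params
import cv2
print(manip.sense(), manip.tip_extent)
for n in("scene","side","wrist"):
    print(n,camera_params(n))
    p,d=get_image(n); cv2.imwrite(f"pics/{n}0.png",p); import numpy as np; np.save(f"pics/{n}0.npy",d)
print(manip.sense()["time"])
E
```

```text
pics
{'time': 0.0, 'joints': array([-2.02840962e-01,  2.59323297e-01,  1.53606789e+00, -2.59055545e-06,
        1.34802646e+00, -2.02817635e-01]), 'joint_vel': array([ 0.00056078,  0.00120706,  0.00093599, -0.0010518 ,  0.00042608,
       -0.00028847]), 'joint_efforts': array([ 2.41929010e-04, -4.37298238e+01, -2.84004611e+01,  7.19661056e-02,
        4.11791797e-02, -1.14769305e-04]), 'ee_pos': array([5.49478800e+02, 1.07240441e-01, 2.34834403e+02]), 'tool_rot': array([[ 2.30787449e-05,  9.99998401e-01, -1.78808761e-03],
       [ 9.99999933e-01, -2.24258133e-05,  3.65175569e-04],
       [ 3.65134886e-04, -1.78809592e-03, -9.99998335e-01]]), 'wrist_force': array([ 0.29696154, -0.65080556, -0.03340462]), 'moment': array([-0.03426588,  0.0155275 , -0.03538991]), 'opening': 92.73809295990496} 17.0
scene {'vertical_fov': 47.08936669284678, 'cx': 324.1548620974089, 'cy': 195.10822942461002, 'xyz': array([  12.79894594, -737.19748732,  590.66282661]), 'attitude': array([[ 0.74974273,  0.28581147, -0.59682296],
       [-0.66171629,  0.31813527, -0.678912  ],
       [-0.0041704 ,  0.90393681,  0.42764571]])}
side {'vertical_fov': 51.719150877430366, 'cx': 319.876740039045, 'cy': 206.68559235980618, 'xyz': array([1116.73072776,  130.9318356 , 1092.67559703]), 'attitude': array([[-2.91846815e-01, -8.13724877e-01,  5.02670131e-01],
       [ 9.56464822e-01, -2.47911603e-01,  1.53996366e-01],
       [-6.92915871e-04,  5.25729646e-01,  8.50651432e-01]])}
wrist {'vertical_fov': 65.70646984690485, 'cx': 318.24425939314955, 'cy': 196.8362040499268, 'hand_eye': array([[-8.35918294e-04,  9.55400730e-01,  2.95311270e-01,
         8.32837595e+01],
       [ 9.99999560e-01,  9.24335076e-04, -1.59805889e-04,
        -3.34807140e-01],
       [-4.25645229e-04,  2.95311007e-01, -9.55401082e-01,
        -1.49126701e+02],
       [ 0.00000000e+00,  0.00000000e+00,  0.00000000e+00,
         1.00000000e+00]])}
0.15
```

View pics/scene0.png

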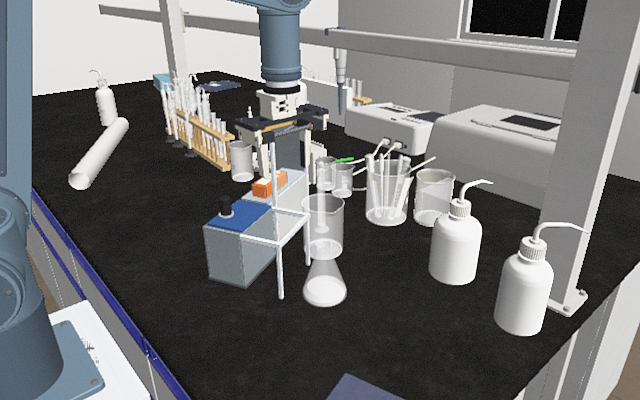

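View pics/side0.png

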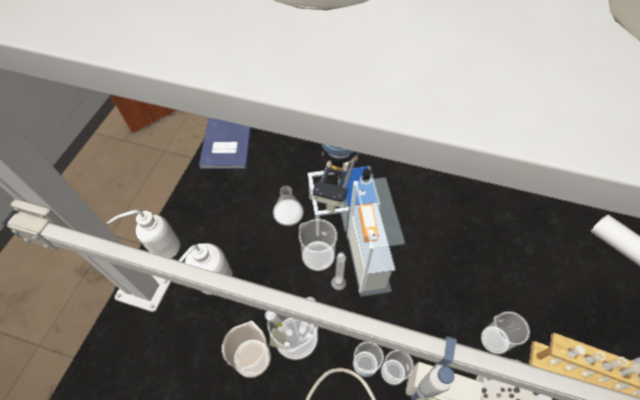

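View pics/wrist0.png

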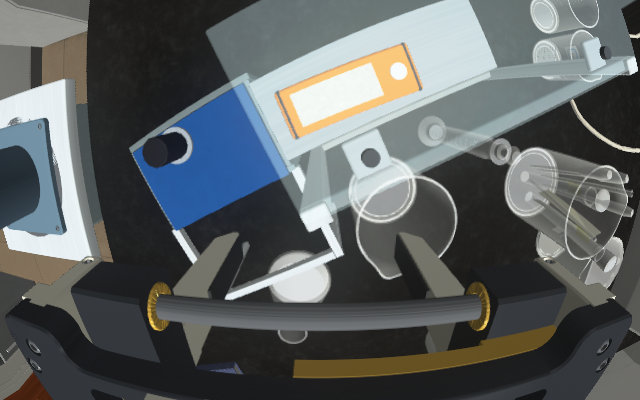

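The wrist view shows the blue shutter (corners about (130,152), (248,80), (290,175), (176,230)), the knob at (165,148) and the orange cassette at (285–420, 45–135). Next I'll measure these.

```bash
cat > h.py <<'E'
import numpy as np, cv2
from cell import manip,get_image,camera_params
def rays(name,uv,st=None):
    c=camera_params(name); f=200/np.tan(np.radians(c["vertical_fov"]/2))
    uv=np.atleast_2d(uv).astype(float); d=(uv-[c["cx"],c["cy"]])
    if name=="wrist":
        r=np.linalg.norm(d,axis=1); th=r/f; s=np.where(r>1e-6,np.sin(th)/np.maximum(r,1e-6),1/f)
        v=np.c_[d[:,0]*s,-d[:,1]*s,-np.cos(th)]
        H=c["hand_eye"]; R=st["tool_rot"]; return st["ee_pos"]+R@H[:3,3],(R@H[:3,:3]@v.T).T
    v=np.c_[d[:,0]/f,-d[:,1]/f,-np.ones(len(d))]
    return c["xyz"],(c["attitude"]@v.T).T
def onz(name,uv,z,st=None):
    o,v=rays(name,uv,st); return o+v*((z-o[2])/v[:,2])[:,None]
def proj(name,P,st=None):
    c=camera_params(name); f=200/np.tan(np.radians(c["vertical_fov"]/2)); P=np.atleast_2d(P)
    if name=="wrist":
        H=c["hand_eye"]; R=st["tool_rot"]@H[:3,:3]; o=st["ee_pos"]+st["tool_rot"]@H[:3,3]
    else: R=c["attitude"]; o=c["xyz"]
    q=(P-o)@R; q=np.c_[q[:,0],-q[:,1],-q[:,2]]
    if name=="wrist":
        r=np.hypot(q[:,0],q[:,1]); th=np.arctan2(r,q[:,2]); return np.c_[q[:,0],q[:,1]]/r[:,None]*th[:,None]*f+[c["cx"],c["cy"]]
    return q[:,:2]/q[:,2:]*f+[c["cx"],c["cy"]]
E
python3 - <<'E'
from h import *
st=manip.sense(); p=cv2.imread("pics/wrist0.png"); h=cv2.cvtColor(p,cv2.COLOR_BGR2HSV)
b=cv2.inRange(h,(100,120,60),(125,255,255)); o=cv2.inRange(h,(5,80,120),(25,255,255))
b[:, 320:]=0;o[250:]=0
for nm,m,z in(("blue",b,138),("or",o,170)):
    m=cv2.morphologyEx(m,cv2.MORPH_OPEN,np.ones((3,3)))
    c=max(cv2.findContours(m,0,2)[0],key=cv2.contourArea)[:,0]
    P=onz("wrist",c,z,st)[:,:2].astype(np.float32)
    print(nm,cv2.boundingRect(c),cv2.minAreaRect(P)); print(cv2.boxPoints(cv2.minAreaRect(P)))
    a=cv2.approxPolyDP(c,6,True)[:,0]; print(a.tolist()); print(onz("wrist",a,z,st).round(1).tolist())
big=cv2.resize(p[0:330,80:560],(800,550),interpolation=cv2.INTER_CUBIC); cv2.imwrite("pics/wz.png",big)
E
```

```text
blue (134, 89, 146, 141) ((448.8403015136719, 36.38333511352539), (113.70223236083984, 84.23368072509766), 25.761423110961914)
[[379.3345    49.605347]
 [415.94455  -26.256487]
 [518.34607   23.161324]
 [481.73605   99.023155]]
[[234, 89], [174, 124], [193, 140], [183, 163], [153, 167], [142, 148], [134, 152], [175, 229], [279, 179]]
[[482.0, 97.5, 138.0], [426.8, 72.1, 138.0], [443.9, 57.4, 138.0], [432.6, 37.9, 138.0], [401.3, 35.4, 138.0], [391.4, 53.2, 138.0], [381.9, 50.0, 138.0], [415.5, -24.0, 138.0], [516.9, 22.7, 138.0]]
or (279, 45, 140, 92) ((570.9834594726562, 94.3602066040039), (92.61585998535156, 35.33588790893555), 22.72113037109375)
[[521.44507  92.77078]
 [535.0934   60.17711]
 [620.52185  95.94963]
 [606.87354 128.5433 ]]
[[402, 46], [279, 91], [298, 136], [418, 90]]
[[607.3, 126.5, 170.0], [522.5, 92.8, 170.0], [535.3, 61.3, 170.0], [619.3, 95.6, 170.0]]
```

View pics/wz.png

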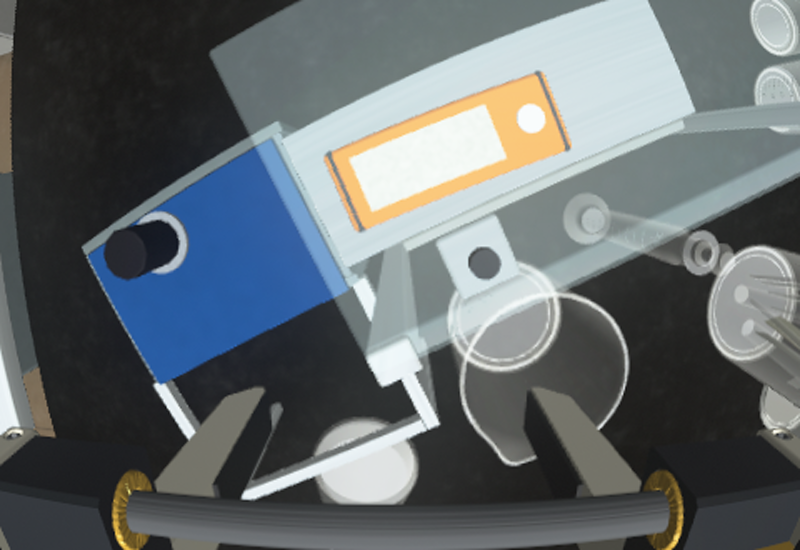

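```bash
python3 - <<'E'
from h import *
vv,uu=np.mgrid[0:400,0:640]; uv=np.c_[uu.ravel(),vv.ravel()]
H=np.full((160,160),-1.0)
for n in("scene","side"):
    d=np.load(f"pics/{n}0.npy").ravel(); o,v=rays(n,uv); P=o+v*d[:,None]; P=P[d>0]
    i=((P[:,0]+600)//15).astype(int); j=((P[:,1]+1200)//15).astype(int)
    ok=(i>=0)&(i<160)&(j>=0)&(j<160); np.maximum.at(H,(i[ok],j[ok]),P[ok,2])
    for (u,w) in [(540,60),(440,40),(455,200),(525,240),(180,60),(100,80)] if n=="scene" else [(300,30),(300,120),(150,240),(60,220),(300,300),(20,60),(120,110)]:
        k=w*640+u; print(n,u,w,(o+v[k]*np.load(f"pics/{n}0.npy")[w,u]).round())
im=cv2.applyColorMap(np.clip(H/1200*255,0,255).astype(np.uint8),cv2.COLORMAP_JET); im[H<-0.5]=0
im=cv2.resize(im,(640,640),interpolation=0)
for k in range(0,160,20):
    cv2.putText(im,str(-600+k*15),(0,k*4+10),0,.4,(255,255,255)); cv2.putText(im,str(-1200+k*15),(k*4,636),0,.35,(255,255,255))
cv2.imwrite("pics/hm.png",cv2.resize(im,(600,600)))
E
```

```text
scene 540 60 [ 912. -336.  448.]
scene 440 40 [928. -95. 463.]
scene 455 200 [ 781. -274.  173.]
scene 525 240 [ 732. -450.  175.]
scene 180 60 [ 870. 1148.  282.]
scene 100 80 [ 612. 1408.  196.]
side 300 30 [951.  70. 969.]
side 300 120 [1001.   87.  963.]
side 150 240 [ 772. -444.  121.]
side 60 220 [ 900. -422.  451.]
side 300 300 [919.  38. 464.]
side 20 60 [1001.  -56.  960.]
side 120 110 [ -204. -1485.  -647.]
```

View pics/hm.png

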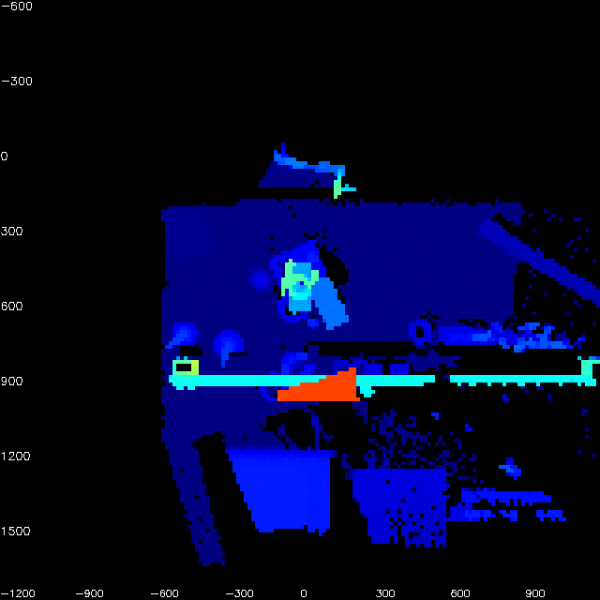

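>>> move_arm:
  hand: [0, 0, 0, 0, 0]
  travel:
    - [0, 0, -0.05]
    - [0, 0, -0.03]
    - [0.026, -0.047, 0]
    - [0.026, -0.047, 0]
    - [0.025, -0.046, 0]
  roll: [0, 0, 0, 0, 0]

```text
time: 0.78
ee_pos: [408.4, 77.7, 315.3]
tool_rot: [[0.0, 1.0, -0.001], [1.0, -0.0, 0.0], [0.0, -0.001, -1.0]]
wrist_force: [0.9, 0.0, -0.1]
opening: 47.7
```

>>> move_arm:
  hand: [0, 0, 0, 0, 0]
  travel:
    - [0, 0, 0]
    - [0, 0, 0]
    - [0, 0, 0]
    - [0, 0, 0]
    - [0, 0, 0]
  roll: [-0.15, -0.15, -0.15, 0, 0]

```text
time: 1.4
ee_pos: [409.9, 77.0, 315.5]
tool_rot: [[-0.432, 0.902, -0.0], [0.902, 0.432, 0.0], [0.0, -0.0, -1.0]]
wrist_force: [0.1, 0.3, 0.6]
opening: 0.9
```

```bash
cat >> h.py <<'E'
O=np.array([511.3,67.3,0]); a=np.radians(25.76)
RS=np.array([[np.sin(a),np.cos(a),0],[-np.cos(a),np.sin(a),0],[0,0,1.]])
def stn(P): return (np.asarray(P)-O)@RS
def wld(p): return O+RS@np.asarray(p,float)
def rep(target=None):
    s=manip.sense(); R=s["tool_rot"]
    print("t",round(s["time"],2),"pos",s["ee_pos"].round(1),"stn",stn(s["ee_pos"]).round(1),"F",s["wrist_force"].round(1),"op",round(s["opening"],1))
    print("toolaxes in stn\n",(RS.T@R).round(3),"q",s["joints"].round(3))
    if target is not None: print("travel to target",(R.T@(wld(target)-s["ee_pos"])).round(1))
    return s
E
python3 -c "
from h import *
rep([-53,-88,162])"
```

```text
t 1.4 pos [409.9  77.  315.5] stn [-52.8 -87.1 315.5] F [0.1 0.3 0.6] op 0.9
toolaxes in stn
 [[-1.     0.003 -0.   ]
 [ 0.003  1.    -0.   ]
 [ 0.    -0.    -1.   ]] q [-0.083 -0.034  1.676  0.     1.5   -0.53 ]
travel to target [  0.2  -0.9 153.5]
```

>>> move_arm:
  hand: [0, 0, 0, 0, 0]
  travel:
    - [0, 0, 0.05]
    - [0, 0, 0.05]
    - [0, 0, 0.04]
    - [0, 0, 0.013]
    - [0, 0, 0]
  roll: [0, 0, 0, 0, 0]

```text
time: 2.02
ee_pos: [410.1, 77.0, 162.7]
tool_rot: [[-0.434, 0.901, -0.001], [0.901, 0.434, 0.0], [0.0, -0.001, -1.0]]
wrist_force: [0.4, 0.5, 0.8]
opening: 0.5
```

>>> move_arm:
  hand: [0, 0, 0, 0, 0]
  travel:
    - [-0.008, 0, 0]
    - [-0.02, 0, 0]
    - [-0.02, 0, 0]
    - [-0.02, 0, 0]
    - [-0.02, 0, 0]
  roll: [0, 0, 0, 0, 0]

```text
time: 2.65
ee_pos: [449.7, -3.1, 164.1]
tool_rot: [[-0.435, 0.901, 0.003], [0.901, 0.435, -0.0], [-0.001, 0.003, -1.0]]
wrist_force: [0.5, 3.0, 1.2]
opening: 0.5
```

>>> move_arm:
  hand: [0, 0, 0, 0, 0]
  travel:
    - [-0.005, 0, 0]
    - [-0.003, 0, 0]
    - [-0.002, 0, 0]
    - [0, 0, 0]
    - [0, 0, 0]
  roll: [0, 0, 0, 0, 0]

```text
time: 3.28
ee_pos: [451.0, -6.1, 163.9]
tool_rot: [[-0.435, 0.901, -0.002], [0.901, 0.435, 0.01], [0.01, 0.002, -1.0]]
wrist_force: [-7.4, 21.9, 15.5]
opening: 0.6
```

```bash
python3 -c "
from h import *
s=rep()
p,d=get_image('wrist'); cv2.imwrite('pics/w1.png',p)
"
```

```text
t 3.27 pos [451.   -6.1 163.9] stn [ 39.9 -86.2 163.9] F [-7.4 21.9 15.5] op 0.6
toolaxes in stn
 [[-1.    -0.    -0.01 ]
 [-0.     1.     0.002]
 [ 0.01   0.002 -1.   ]] q [-0.269  0.148  1.865  0.01   1.134 -0.722]
```

View pics/w1.png

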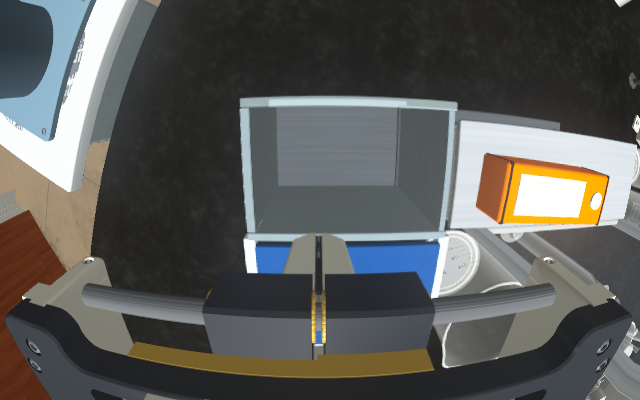

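>>> move_arm:
  hand: [0, 0, 0, 0, 0]
  travel:
    - [0.01, 0, 0]
    - [0, 0, -0.05]
    - [0, 0, -0.05]
    - [0, 0, -0.05]
    - [-0.05, -0.03, -0.02]
  roll: [0, 0, 0, 0, 0]

```text
time: 3.95
ee_pos: [444.5, -59.2, 336.7]
tool_rot: [[-0.441, 0.898, 0.007], [0.898, 0.441, -0.002], [-0.005, 0.005, -1.0]]
wrist_force: [0.2, -0.6, -0.6]
opening: 0.4
```

```bash
python3 -c "
from h import *
s=rep(); R=s['tool_rot']
print(R.T@(np.array([250,-500,340])-s['ee_pos']))
p,d=get_image('wrist'); cv2.imwrite('pics/w2.png',p)
"
```

```text
t 3.95 pos [444.5 -59.2 336.7] stn [  84.9 -115.1  336.7] F [ 0.2 -0.6 -0.6] op 0.4
toolaxes in stn
 [[-1.    -0.007  0.005]
 [-0.007  1.     0.005]
 [-0.005  0.005 -1.   ]] q [-0.382  0.014  1.579  0.     1.542 -0.838]
[-310.08830112 -368.80129397   -3.56638162]
```

View pics/w2.png

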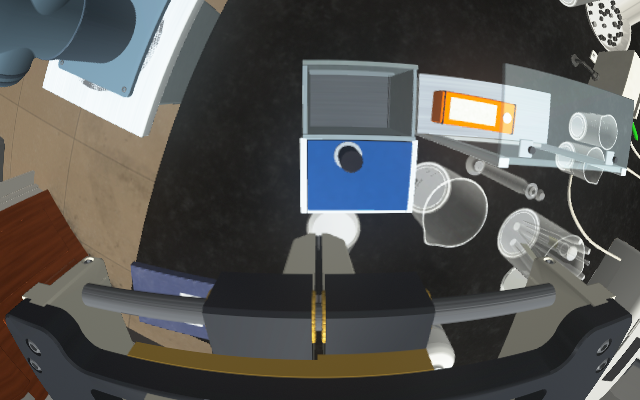

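The shutter now sits fully open, with the blue plate behind the chute and the knob at (348,156). A vertical tool can't get under the canopy. I'll move to free space and find out how the arm behaves at the edge of its reach.

>>> move_arm:
  hand: [0, 0, 0, 0, 0]
  travel:
    - [-0.039, -0.046, 0]
    - [-0.039, -0.046, 0]
    - [-0.039, -0.046, 0]
    - [-0.039, -0.046, 0]
    - [-0.039, -0.046, 0]
  roll: [0, 0, 0, 0, 0]

```text
time: 4.62
ee_pos: [319.3, -338.1, 333.1]
tool_rot: [[-0.434, 0.901, 0.0], [0.901, 0.434, -0.002], [-0.001, -0.001, -1.0]]
wrist_force: [0.3, -0.7, -0.8]
opening: 0.6
```

>>> move_arm:
  hand: [0, 0, 0, 0, 0]
  travel:
    - [-0.039, -0.046, 0]
    - [-0.039, -0.046, 0]
    - [-0.039, -0.046, 0]
    - [-0.06, 0, 0]
    - [-0.06, 0, 0]
  roll: [0, 0, 0, 0, 0]

```text
time: 5.25
ee_pos: [298.5, -612.0, 333.0]
tool_rot: [[-0.432, 0.902, -0.001], [0.902, 0.432, -0.002], [-0.001, -0.001, -1.0]]
wrist_force: [0.4, -0.5, 0.9]
opening: 0.4
```

```bash
python3 -c "
from h import *
s=rep()"
```

```text
t 5.25 pos [ 298.5 -612.   333. ] stn [ 519.3 -486.9  333. ] F [ 0.4 -0.5  0.9] op 0.4
toolaxes in stn
 [[-1.     0.003  0.001]
 [ 0.003  1.    -0.001]
 [-0.001 -0.001 -1.   ]] q [-1.280e+00  4.690e-01  9.980e-01 -1.000e-03  1.674e+00 -1.727e+00]
```

>>> move_arm:
  hand: [0, 0, 0, 0, 0]
  travel:
    - [-0.05, 0, 0]
    - [-0.05, 0, 0]
    - [-0.05, 0, 0]
    - [-0.05, 0, 0]
    - [-0.05, 0, 0]
  roll: [0, 0, 0, 0, 0]

```text
time: 5.88
ee_pos: [382.2, -783.2, 299.0]
tool_rot: [[-0.433, 0.901, 0.018], [0.9, 0.434, -0.036], [-0.04, 0.001, -0.999]]
wrist_force: [0.2, -0.1, -0.5]
opening: 0.6
```

```bash
python3 -c "
from h import *
s=rep()"
```

```text
t 5.88 pos [ 382.2 -783.2  299. ] stn [ 709.8 -485.9  299. ] F [ 0.2 -0.1 -0.5] op 0.6
toolaxes in stn
 [[-0.999  0.001  0.04 ]
 [ 0.001  1.     0.001]
 [-0.04   0.001 -0.999]] q [-1.247  0.957  0.193  0.006  1.952 -1.693]
```

The tool tilted by 0.04 rad at the edge of reach, and it leans the right way. Next I'll check whether the lean accumulates.

>>> move_arm:
  hand: [0, 0, 0, 0, 0]
  travel:
    - [-0.06, 0, 0]
    - [-0.06, 0, 0]
    - [-0.06, 0, 0]
    - [-0.06, 0, 0]
    - [-0.06, 0, 0]
  roll: [0, 0, 0, 0, 0]

```text
time: 6.5
ee_pos: [424.7, -873.3, 255.5]
tool_rot: [[-0.42, 0.901, 0.11], [0.872, 0.434, -0.227], [-0.252, 0.0, -0.968]]
wrist_force: [-0.4, -0.1, -0.6]
opening: 0.5
```

```bash
python3 -c "
from h import *
s=rep()"
```

```text
t 6.5 pos [ 424.7 -873.3  255.5] stn [ 809.5 -486.8  255.5] F [-0.4 -0.1 -0.6] op 0.5
toolaxes in stn
 [[-0.968  0.001  0.252]
 [ 0.001  1.     0.   ]
 [-0.252  0.    -0.968]] q [-1.244  1.022  0.188  0.031  1.678 -1.685]
```

>>> move_arm:
  hand: [0, 0, 0, 0, 0]
  travel:
    - [-0.06, 0, 0]
    - [-0.06, 0, 0]
    - [-0.06, 0, 0]
    - [-0.06, 0, 0]
    - [-0.06, 0, 0]
  roll: [0, 0, 0, 0, 0]

```text
time: 7.12
ee_pos: [456.6, -941.3, 271.3]
tool_rot: [[-0.386, 0.901, 0.198], [0.803, 0.434, -0.408], [-0.454, 0.001, -0.891]]
wrist_force: [-0.7, -0.3, 0.1]
opening: 0.6
```

```bash
python3 -c "
from h import *
s=rep();print(s['joints'],s['joint_efforts'])"
```

```text
t 7.12 pos [ 456.6 -941.3  271.3] stn [ 884.6 -487.5  271.3] F [-0.7 -0.3  0.1] op 0.6
toolaxes in stn
 [[-0.891  0.001  0.454]
 [ 0.001  1.     0.001]
 [-0.454  0.001 -0.891]] q [-1.244  1.035  0.188  0.057  1.451 -1.686]
[-1.24418663  1.0350161   0.18811014  0.05680275  1.45067603 -1.68623409] [ 1.66874332e-02 -8.35731912e+01 -3.22601759e+01  2.20180778e-01
 -2.03538783e+00  1.11831319e-03]
```

>>> move_arm:
  hand: [0, 0, 0, 0, 0]
  travel:
    - [-0.06, 0, 0]
    - [-0.06, 0, 0]
    - [-0.06, 0, 0]
    - [-0.05, 0, 0]
    - [0, 0, 0]
  roll: [0, 0, 0, 0, 0]

```text
time: 7.75
ee_pos: [474.4, -976.9, 324.6]
tool_rot: [[-0.349, 0.9, 0.26], [0.724, 0.435, -0.535], [-0.595, 0.002, -0.804]]
wrist_force: [-1.0, 0.4, 0.6]
opening: 0.3
```

```bash
python3 -c "
from h import *
s=rep();print(s['joints'],s['joint_efforts'])"
```

```text
t 7.75 pos [ 474.4 -976.9  324.6] stn [ 924.4 -487.   324.6] F [-1.   0.4  0.6] op 0.3
toolaxes in stn
 [[-0.804 -0.001  0.595]
 [ 0.     1.     0.002]
 [-0.595  0.002 -0.804]] q [-1.245  1.009  0.187  0.078  1.312 -1.691]
[-1.24542805  1.00940868  0.18724755  0.07821464  1.31240773 -1.69057657] [-1.52846491e-01 -8.27130890e+01 -3.25642383e+01  3.89831588e-01
 -3.44895825e+00 -1.39573836e-02]
```

>>> move_arm:
  hand: [0, 0, 0, 0, 0]
  travel:
    - [-0.06, 0, 0]
    - [-0.06, 0, 0]
    - [-0.06, 0, 0]
    - [0, 0, 0]
    - [0, 0, 0]
  roll: [0, 0, 0, 0, 0]

```text
time: 8.38
ee_pos: [482.6, -994.5, 379.4]
tool_rot: [[-0.315, 0.9, 0.301], [0.655, 0.436, -0.618], [-0.687, 0.002, -0.727]]
wrist_force: [0.2, -0.3, -0.2]
opening: 0.5
```

```bash
python3 -c "
from h import *
s=rep([300,-200,380])"
```

```text
t 8.38 pos [ 482.6 -994.5  379.4] stn [ 943.8 -487.3  379.4] F [ 0.2 -0.3 -0.2] op 0.5
toolaxes in stn
 [[-0.727 -0.001  0.687]
 [ 0.001  1.     0.002]
 [-0.687  0.002 -0.727]] q [-1.248  0.977  0.188  0.095  1.225 -1.695]
travel to target [ 467.6  288.  -442.1]
```

>>> move_arm:
  hand: [0, 0, 0, 0, 0]
  travel:
    - [0.039, 0.024, -0.037]
    - [0.039, 0.024, -0.037]
    - [0.039, 0.024, -0.037]
    - [0.039, 0.024, -0.037]
    - [0.039, 0.024, -0.037]
  roll: [0, 0, 0, 0, 0]

```text
time: 9.0
ee_pos: [475.3, -718.8, 381.1]
tool_rot: [[-0.315, 0.9, 0.301], [0.655, 0.435, -0.617], [-0.687, 0.003, -0.727]]
wrist_force: [0.7, 0.0, 1.1]
opening: 0.0
```

```bash
python3 -c "
from h import *
s=rep([300,-200,380])"
```

```text
t 9.0 pos [ 475.3 -718.8  381.1] stn [ 692.4 -374.1  381.1] F [0.7 0.  1.1] op 0.0
toolaxes in stn
 [[-0.727 -0.001  0.687]
 [ 0.001  1.     0.003]
 [-0.687  0.003 -0.727]] q [-1.115  0.369  1.26  -0.003  0.756 -1.563]
travel to target [ 286.2  174.4 -268.2]
```

Tilt holds. Continue back.

>>> move_arm:
  hand: [0, 0, 0, 0, 0]
  travel:
    - [0.039, 0.024, -0.037]
    - [0.039, 0.024, -0.037]
    - [0.039, 0.024, -0.037]
    - [0.039, 0.024, -0.037]
    - [0.039, 0.024, -0.037]
  roll: [0, 0, 0, 0, 0]

```text
time: 9.62
ee_pos: [466.1, -425.0, 382.0]
tool_rot: [[-0.314, 0.9, 0.301], [0.655, 0.435, -0.618], [-0.687, 0.003, -0.727]]
wrist_force: [0.7, 1.2, 0.3]
opening: 0.3
```

```bash
python3 -c "
from h import *
s=rep([-140,180,380])"
```

```text
t 9.62 pos [ 466.1 -425.   382. ] stn [ 423.7 -254.6  382. ] F [0.7 1.2 0.3] op 0.3
toolaxes in stn
 [[-0.727 -0.     0.687]
 [ 0.002  1.     0.002]
 [-0.687  0.003 -0.727]] q [-0.793 -0.021  1.733 -0.336  0.727 -1.072]
travel to target [ 411.7  434.8 -384.8]
```

>>> move_arm:
  hand: [0, 0, 0, 0, 0]
  travel:
    - [0.034, 0.036, -0.032]
    - [0.034, 0.036, -0.032]
    - [0.034, 0.036, -0.032]
    - [0.034, 0.036, -0.032]
    - [0.034, 0.036, -0.032]
  roll: [0, 0, 0, 0, 0]

```text
time: 10.25
ee_pos: [527.1, -136.3, 382.4]
tool_rot: [[-0.314, 0.9, 0.301], [0.655, 0.435, -0.618], [-0.688, 0.003, -0.726]]
wrist_force: [1.5, 0.2, 0.3]
opening: 0.7
```

```bash
python3 -c "
from h import *
s=rep([-140,180,380])"
```

```text
t 10.25 pos [ 527.1 -136.3  382.4] stn [190.2 -74.3 382.4] F [1.5 0.2 0.3] op 0.7
toolaxes in stn
 [[-0.726 -0.001  0.688]
 [ 0.002  1.     0.003]
 [-0.688  0.003 -0.726]] q [-0.074  0.003  1.71  -0.726  1.109 -0.296]
travel to target [ 241.8  254.6 -224.6]
```

>>> move_arm:
  hand: [0, 0, 0, 0, 0]
  travel:
    - [0.034, 0.036, -0.032]
    - [0.034, 0.036, -0.032]
    - [0.034, 0.036, -0.032]
    - [0.034, 0.036, -0.032]
    - [0.034, 0.036, -0.032]
  roll: [0, 0, 0, 0, 0]

```text
time: 10.88
ee_pos: [587.5, 152.5, 381.8]
tool_rot: [[-0.315, 0.9, 0.301], [0.655, 0.436, -0.618], [-0.687, 0.002, -0.726]]
wrist_force: [0.3, -0.4, -0.1]
opening: 0.4
```

```bash
python3 -c "
from h import *
s=rep([-140,180,380])
p,d=get_image('wrist'); cv2.imwrite('pics/w3.png',p)
p,d=get_image('side'); cv2.imwrite('pics/s3.png',p)"
```

```text
t 10.88 pos [587.5 152.5 381.8] stn [-43.6 105.7 381.8] F [ 0.3 -0.4 -0.1] op 0.4
toolaxes in stn
 [[-0.726 -0.001  0.687]
 [ 0.001  1.     0.003]
 [-0.687  0.002 -0.726]] q [ 0.469  0.336  1.306 -0.758  1.53   0.064]
travel to target [ 71.3  74.4 -64.8]
```

View pics/w3.png

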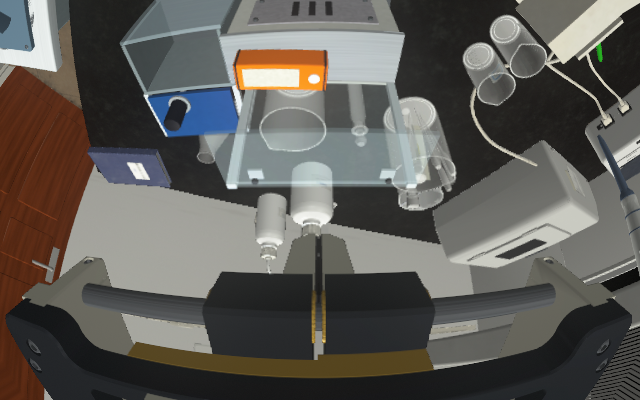

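View pics/s3.png

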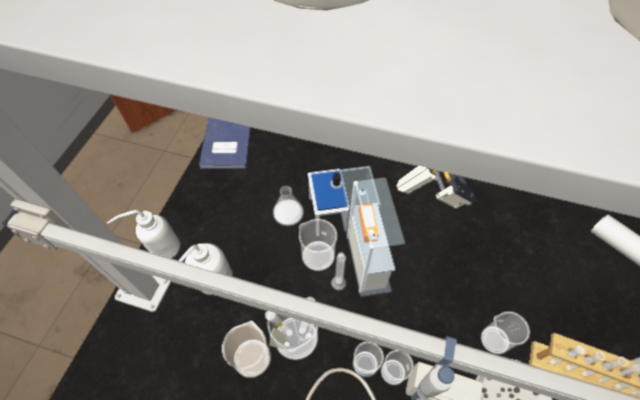

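```bash
python3 -c "
from h import *
p=cv2.imread('pics/w3.png'); cv2.imwrite('pics/w3z.png',cv2.resize(p[0:190,110:430],(800,475),interpolation=cv2.INTER_CUBIC))
s=manip.sense()
for q in [(-35,0,140),(-35,200,140),(35,0,140),(35,20,140),(-35,20,280),(-35,200,280),(35,200,140),(-40,-126,131),(-40,-4,131),(42,-126,138),(63,-80,178)]: print(q,proj('wrist',wld(q),s).round(1))
h=cv2.cvtColor(p,cv2.COLOR_BGR2HSV); o=cv2.inRange(h,(5,130,120),(22,255,255)); c=max(cv2.findContours(o,0,2)[0],key=cv2.contourArea); print(cv2.boundingRect(c)); a=cv2.approxPolyDP(c,4,True)[:,0]
print(a.tolist()); print('z140',stn(onz('wrist',a,140,s)).round(1).tolist()); print('z170',stn(onz('wrist',a,170,s)).round(1).tolist())
"
```

```text
(-35, 0, 140) [[218.3  41.6]]
(-35, 200, 140) [[403.7  40.9]]
(35, 0, 140) [[230.2  88.5]]
(35, 20, 140) [[245.8  87.6]]
(-35, 20, 280) [[204.5 137.2]]
(-35, 200, 280) [[436.3 138. ]]
(35, 200, 140) [[392.8  88.2]]
(-40, -126, 131) [[124.6  49.2]]
(-40, -4, 131) [[215.9  34.1]]
(42, -126, 138) [[145.6  99.6]]
(63, -80, 178) [[171.3 129.2]]
(233, 50, 95, 41)
[[233, 64], [240, 89], [321, 90], [326, 85], [323, 51], [240, 50], [236, 71]]
z140 [[-2.3, 10.8, 140.0], [36.8, 12.3, 140.0], [41.7, 111.9, 140.0], [33.6, 117.8, 140.0], [-16.2, 113.4, 140.0], [-21.2, 22.3, 140.0], [8.3, 12.5, 140.0]]
z170 [[-23.6, 20.7, 170.0], [11.5, 22.0, 170.0], [15.9, 111.4, 170.0], [8.6, 116.7, 170.0], [-36.1, 112.7, 170.0], [-40.6, 31.0, 170.0], [-14.1, 22.2, 170.0]]
```

View pics/w3z.png

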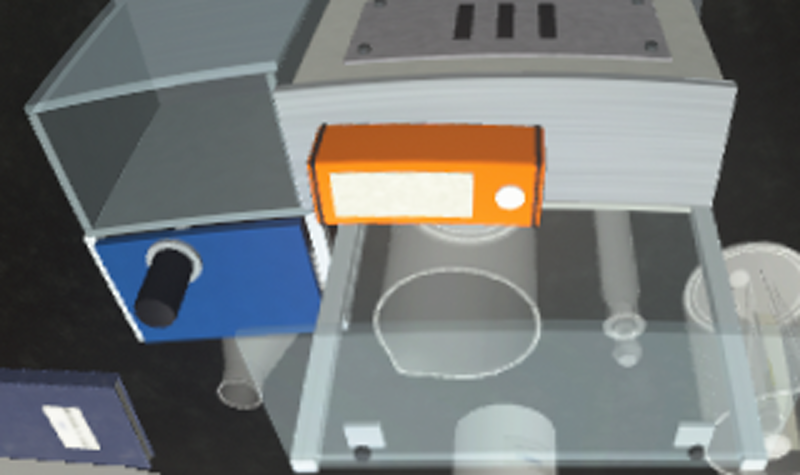

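```bash
python3 -c "
from h import *
s=rep()
p,d=get_image('wrist'); cv2.imwrite('pics/w4.png',p)
h=cv2.cvtColor(p,cv2.COLOR_BGR2HSV); o=cv2.inRange(h,(5,130,120),(22,255,255)); c=max(cv2.findContours(o,0,2)[0],key=cv2.contourArea); print(cv2.boundingRect(c)); a=cv2.approxPolyDP(c,4,True)[:,0]
print(a.tolist()); print('z140',stn(onz('wrist',a,140,s)).round(1).tolist()); print('z170',stn(onz('wrist',a,170,s)).round(1).tolist())
g=p.copy()
for q in [(-35,0,140),(-35,200,140),(35,0,140),(35,200,140),(-35,20,280),(-35,200,280),(-42,-126,131),(63,-80,178),(35,20,285),(35,200,285)]:
  u=proj('wrist',wld(q),s)[0]; cv2.circle(g,(int(u[0]*8),int(u[1]*8)),16,(0,0,255),-1,shift=3)
cv2.imwrite('pics/w4z.png',cv2.resize(g[0:200,110:450],(800,470),interpolation=cv2.INTER_CUBIC))
"
```

```text
t 10.97 pos [588.5 155.7 379.5] stn [-46.1 107.9 379.5] F [ 0.2 -0.2 -1.4] op 0.6
toolaxes in stn
 [[-0.728 -0.006  0.686]
 [-0.004  1.     0.005]
 [-0.686  0.001 -0.728]] q [ 0.472  0.34   1.304 -0.757  1.528  0.063]
(231, 53, 95, 41)
[[231, 67], [238, 92], [319, 93], [322, 78], [324, 90], [321, 54], [239, 53], [234, 71]]
z140 [[1.8, 7.6, 140.0], [41.6, 8.8, 140.0], [46.7, 109.5, 140.0], [22.7, 112.9, 140.0], [41.7, 115.6, 140.0], [-12.1, 111.3, 140.0], [-17.2, 20.5, 140.0], [8.1, 10.1, 140.0]]
z170 [[-19.9, 17.8, 170.0], [15.8, 18.9, 170.0], [20.4, 109.2, 170.0], [-1.2, 112.2, 170.0], [15.9, 114.7, 170.0], [-32.4, 110.8, 170.0], [-37.0, 29.4, 170.0], [-14.3, 20.0, 170.0]]
```

View pics/w4z.png

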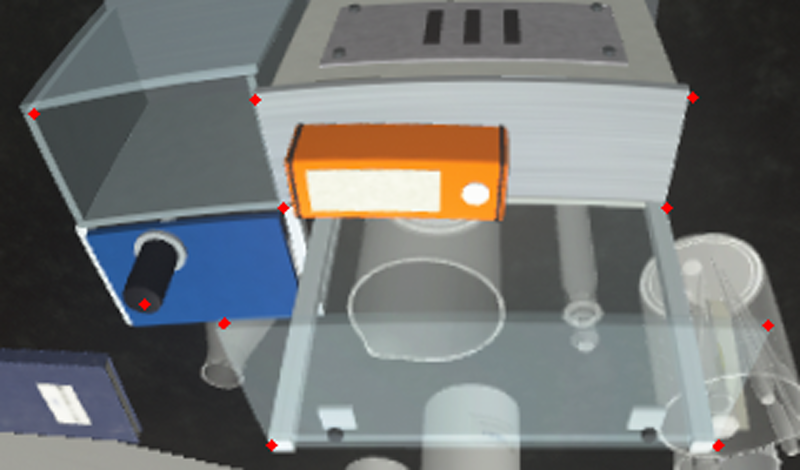

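```bash
python3 -c "
from h import *
s=manip.sense(); R=RS.T@s['tool_rot']
for v in [(-64,37,0),(0,0,-215),(90,0,0),(0,-100,0),(0,0,100)]: print(v,(R.T@np.array(v)).round(1))
"
```

```text
(-64, 37, 0) [ 46.4  37.3 -43.8]
(0, 0, -215) [147.7  -0.  156.3]
(90, 0, 0) [-65.4  -0.4  61.8]
(0, -100, 0) [   0.3 -100.    -0.3]
(0, 0, 100) [-68.7   0.  -72.7]
```

>>> move_arm:
  hand: [0, 0, 0, 0, 0]
  travel:
    - [0.023, 0.018, -0.022]
    - [0.023, 0.019, -0.022]
    - [0.037, 0, 0.039]
    - [0.037, 0, 0.039]
    - [0.037, 0, 0.039]
  roll: [0, 0, 0, 0, 0]

```text
time: 11.65
ee_pos: [593.1, 222.7, 220.1]
tool_rot: [[-0.314, 0.901, 0.301], [0.655, 0.434, -0.618], [-0.687, 0.003, -0.727]]
wrist_force: [2.0, -0.5, -0.1]
opening: 0.3
```

>>> move_arm:
  hand: [0, 0, 0, 0, 0]
  travel:
    - [0.025, 0, 0.026]
    - [0, 0, 0]
    - [0, 0, 0]
    - [0, 0, 0]
    - [0, 0, 0]
  roll: [0, 0, 0, 0, 0]

```text
time: 12.28
ee_pos: [593.8, 224.7, 186.9]
tool_rot: [[-0.313, 0.9, 0.303], [0.656, 0.435, -0.617], [-0.687, 0.006, -0.727]]
wrist_force: [-0.4, -0.5, 1.0]
opening: 0.6
```

```bash
python3 -c "
from h import *
s=rep([-9,145,165])
p,d=get_image('wrist'); cv2.imwrite('pics/w5.png',p)
p,d=get_image('side'); cv2.imwrite('pics/s5.png',p[100:320,200:520])
"
```

```text
t 12.28 pos [593.8 224.7 186.9] stn [-105.9  142.7  186.9] F [-0.4 -0.5  1. ] op 0.6
toolaxes in stn
 [[-0.727 -0.001  0.687]
 [ 0.003  1.     0.005]
 [-0.687  0.006 -0.727]] q [ 0.565  0.564  1.436 -0.779  1.334  0.385]
travel to target [-55.3   2.1  82.5]
```

View pics/w5.png

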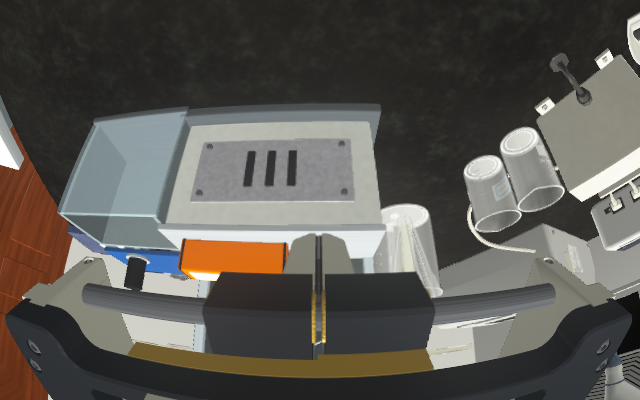

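View pics/s5.png

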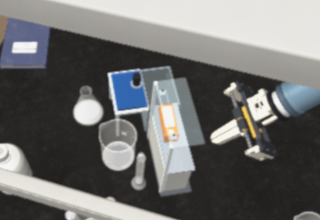

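>>> move_arm:
  hand: [0, 0, 0, 0, 0]
  travel:
    - [-0.014, 0.001, 0.02]
    - [-0.014, 0.001, 0.021]
    - [-0.014, 0, 0.021]
    - [-0.013, 0, 0.02]
    - [0, 0, 0]
  roll: [0, 0, 0, 0, 0]

```text
time: 13.0
ee_pos: [637.2, 135.9, 162.6]
tool_rot: [[-0.314, 0.902, 0.298], [0.655, 0.433, -0.619], [-0.687, 0.001, -0.726]]
wrist_force: [0.1, -0.4, 0.5]
opening: 0.2
```

```bash
python3 -c "
from h import *
s=rep([-9,145,165])
p,d=get_image('wrist'); cv2.imwrite('pics/w6.png',p)
p,d=get_image('scene'); cv2.imwrite('pics/sc6.png',cv2.resize(p[100:320,170:490],(800,550)))
"
```

```text
t 13.0 pos [637.2 135.9 162.6] stn [ -7.1 143.2 162.6] F [ 0.1 -0.4  0.5] op 0.2
toolaxes in stn
 [[-0.726  0.002  0.687]
 [ 0.002  1.    -0.001]
 [-0.687  0.001 -0.726]] q [ 0.41   0.562  1.51  -0.833  1.19   0.337]
travel to target [-0.3  1.8 -3. ]
```

View pics/w6.png

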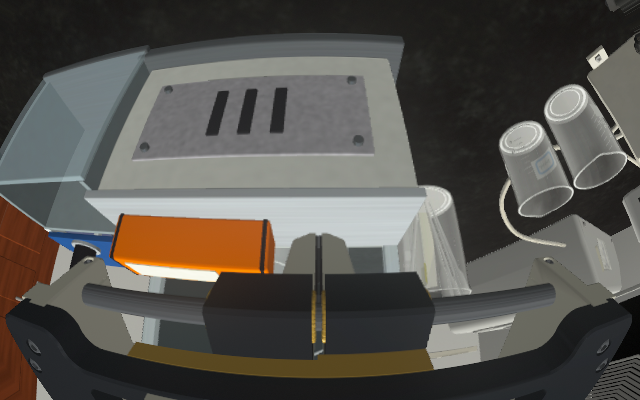

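View pics/sc6.png

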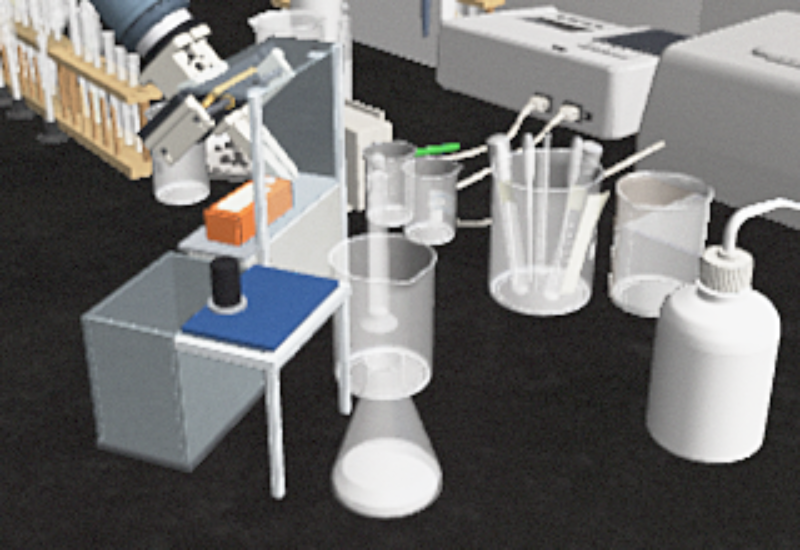

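>>> move_arm:
  hand: [0, 0, 0, 0, 0]
  travel:
    - [0, -0.005, -0.001]
    - [0, -0.007, -0.001]
    - [0, -0.008, 0]
    - [0, -0.008, 0]
    - [0, -0.008, 0]
  roll: [0, 0, 0, 0, 0]

```text
time: 13.72
ee_pos: [603.6, 124.1, 165.0]
tool_rot: [[-0.315, 0.9, 0.302], [0.655, 0.436, -0.618], [-0.687, 0.003, -0.726]]
wrist_force: [0.5, 0.7, 0.1]
opening: 0.2
```

```bash
python3 -c "
from h import *
s=rep()
p,d=get_image('wrist'); cv2.imwrite('pics/w7.png',p[150:320])
"
```

```text
t 13.72 pos [603.6 124.1 165. ] stn [-11.  107.8 165. ] F [0.5 0.7 0.1] op 0.2
toolaxes in stn
 [[-0.726 -0.001  0.687]
 [ 0.001  1.     0.003]
 [-0.687  0.003 -0.726]] q [ 0.414  0.505  1.606 -0.845  1.163  0.37 ]
```

View pics/w7.png

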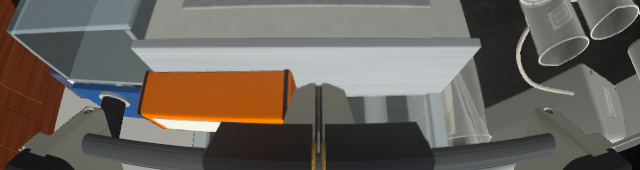

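>>> move_arm:
  hand: [0, 0, 0, 0, 0]
  travel:
    - [-0.002, -0.008, 0.002]
    - [0, -0.008, 0]
    - [0, -0.008, 0]
    - [0, -0.007, 0]
    - [0, -0.005, 0]
  roll: [0, 0, 0, 0, 0]

```text
time: 14.4
ee_pos: [572.4, 105.8, 164.6]
tool_rot: [[-0.315, 0.9, 0.301], [0.655, 0.436, -0.618], [-0.687, 0.003, -0.726]]
wrist_force: [1.6, 1.5, 0.8]
opening: 0.3
```

```bash
python3 -c "
from h import *
s=rep()
p,d=get_image('wrist'); cv2.imwrite('pics/w8.png',p[150:320])
p,d=get_image('scene'); cv2.imwrite('pics/sc8.png',cv2.resize(p[150:320,180:380],(800,680))[:600])
"
```

```text
t 14.4 pos [572.4 105.8 164.6] stn [ -8.1  71.8 164.6] F [1.6 1.5 0.8] op 0.3
toolaxes in stn
 [[-0.726 -0.001  0.687]
 [ 0.001  1.     0.003]
 [-0.687  0.003 -0.726]] q [ 0.407  0.451  1.7   -0.861  1.132  0.399]
```

View pics/w8.png

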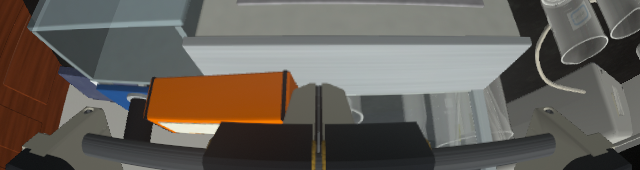

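View pics/sc8.png

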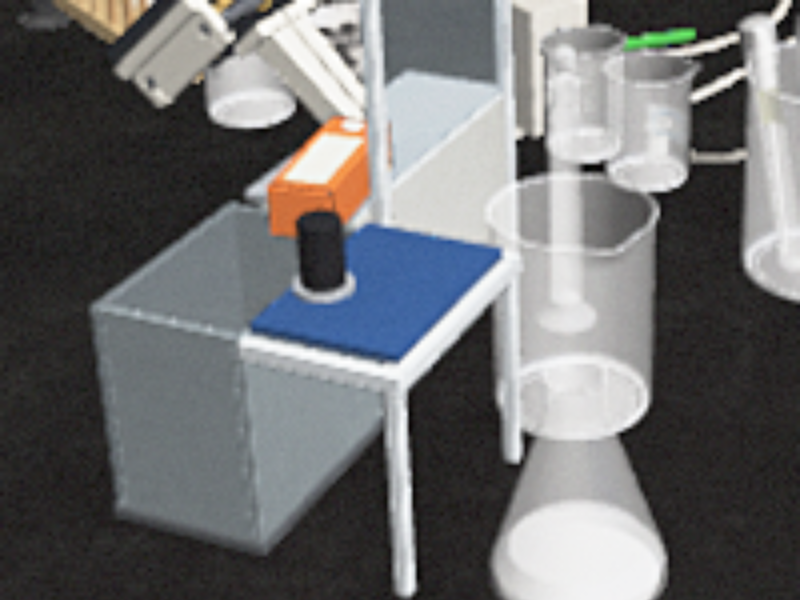

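>>> move_arm:
  hand: [0, 0, 0, 0, 0]
  travel:
    - [0, -0.008, 0]
    - [0, -0.008, 0]
    - [0, -0.008, 0]
    - [0, -0.008, 0]
    - [0, -0.008, 0]
  roll: [0, 0, 0, 0, 0]

```text
time: 15.12
ee_pos: [536.1, 88.2, 164.3]
tool_rot: [[-0.315, 0.9, 0.301], [0.655, 0.435, -0.618], [-0.687, 0.002, -0.727]]
wrist_force: [1.8, 4.5, -0.8]
opening: 0.3
```

```bash
python3 -c "
from h import *
s=rep()
p,d=get_image('scene'); cv2.imwrite('pics/sc9.png',cv2.resize(p[150:320,180:380],(800,680))[:600])
"
```

```text
t 15.12 pos [536.1  88.2 164.3] stn [ -8.1  31.4 164.3] F [ 1.8  4.5 -0.8] op 0.3
toolaxes in stn
 [[-0.727 -0.001  0.687]
 [ 0.001  1.     0.002]
 [-0.687  0.002 -0.727]] q [ 0.403  0.393  1.799 -0.877  1.103  0.432]
```

View pics/sc9.png

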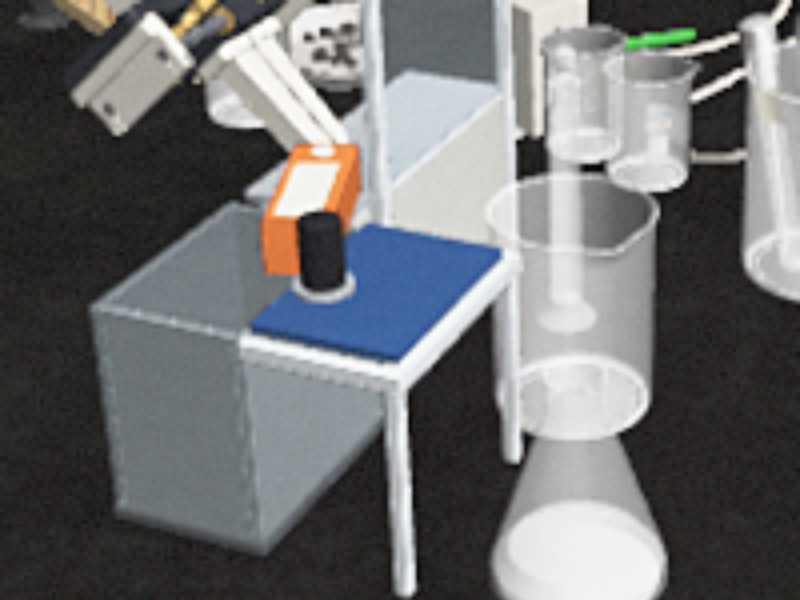

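>>> move_arm:
  hand: [0, 0, 0, 0, 0]
  travel:
    - [0, -0.008, 0]
    - [0, -0.008, 0]
    - [0, -0.006, 0]
    - [0, 0, 0]
    - [0, 0, 0]
  roll: [0, 0, 0, 0, 0]

```text
time: 15.8
ee_pos: [528.4, 90.5, 167.4]
tool_rot: [[-0.312, 0.891, 0.329], [0.662, 0.452, -0.597], [-0.681, 0.031, -0.732]]
wrist_force: [18.9, 35.7, 2.3]
opening: 0.3
```

```bash
python3 -c "
from h import *
s=rep()
p,d=get_image('scene'); cv2.imwrite('pics/sc10.png',cv2.resize(p[150:320,180:380],(800,680))[:600])
p,d=get_image('wrist'); cv2.imwrite('pics/w10.png',p)
"
```

```text
t 15.8 pos [528.4  90.5 167.4] stn [-13.4  25.5 167.4] F [18.9 35.7  2.3] op 0.3
toolaxes in stn
 [[-0.732 -0.02   0.681]
 [ 0.007  0.999  0.037]
 [-0.681  0.031 -0.732]] q [ 0.408  0.36   1.837 -0.885  1.068  0.448]
```

View pics/sc10.png

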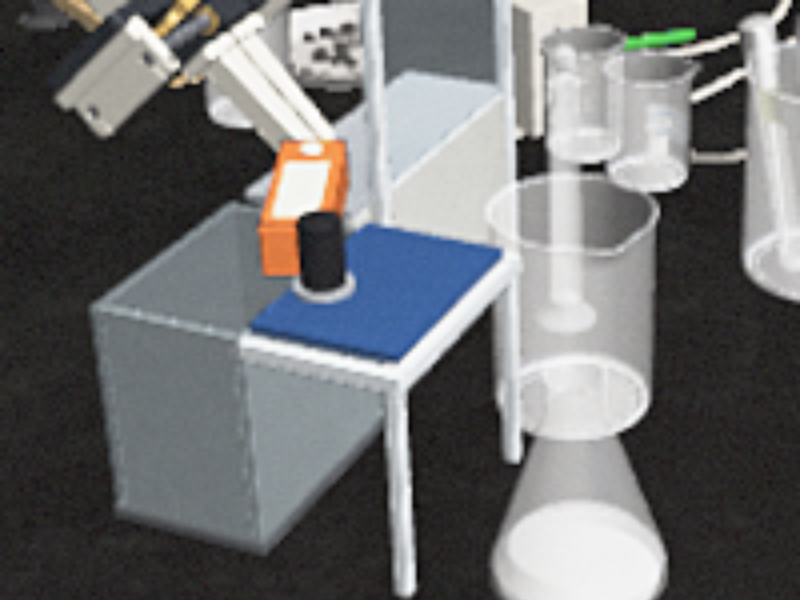

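View pics/w10.png

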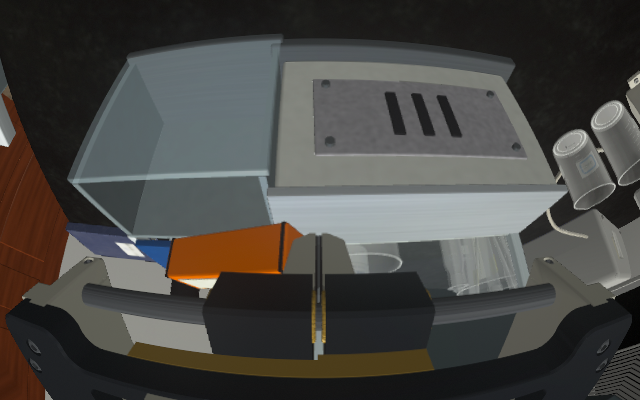

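The cassette is tipping in, but its leading end swung toward the knob and shutter side, and the push force rose to about 40 N. I'll back off and look.

>>> move_arm:
  hand: [0, 0, 0, 0, 0]
  travel:
    - [0, 0.012, 0]
    - [0, 0.014, 0]
    - [0, 0.014, 0]
    - [0, 0.01, 0]
    - [0, 0, 0]
  roll: [0, 0, 0, 0, 0]

```text
time: 16.52
ee_pos: [562.4, 100.4, 164.1]
tool_rot: [[-0.314, 0.901, 0.3], [0.655, 0.435, -0.618], [-0.687, 0.002, -0.726]]
wrist_force: [-0.7, -0.4, 0.5]
opening: 0.7
```

```bash
python3 -c "
from h import *
s=rep()
p,d=get_image('scene'); cv2.imwrite('pics/sc11.png',cv2.resize(p[150:320,180:380],(800,680))[:600])
p,d=get_image('wrist'); cv2.imwrite('pics/w11.png',p)
p,d=get_image('side'); cv2.imwrite('pics/s11.png',cv2.resize(p[140:300,280:440],(600,600)))
"
```

```text
t 16.52 pos [562.4 100.4 164.1] stn [ -7.6  60.4 164.1] F [-0.7 -0.4  0.5] op 0.7
toolaxes in stn
 [[-0.726 -0.     0.687]
 [ 0.001  1.     0.001]
 [-0.687  0.002 -0.726]] q [ 0.405  0.436  1.728 -0.866  1.124  0.409]
```

View pics/sc11.png

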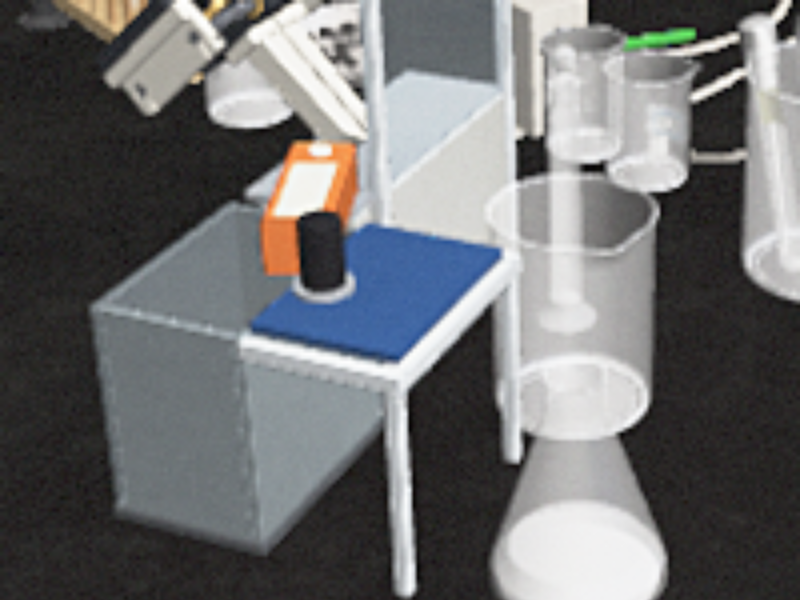

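View pics/w11.png

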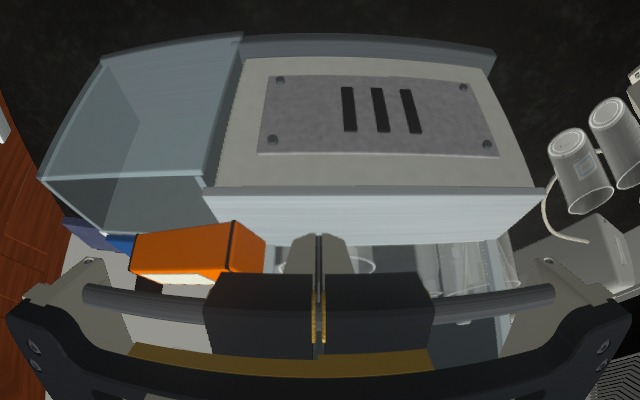

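View pics/s11.png

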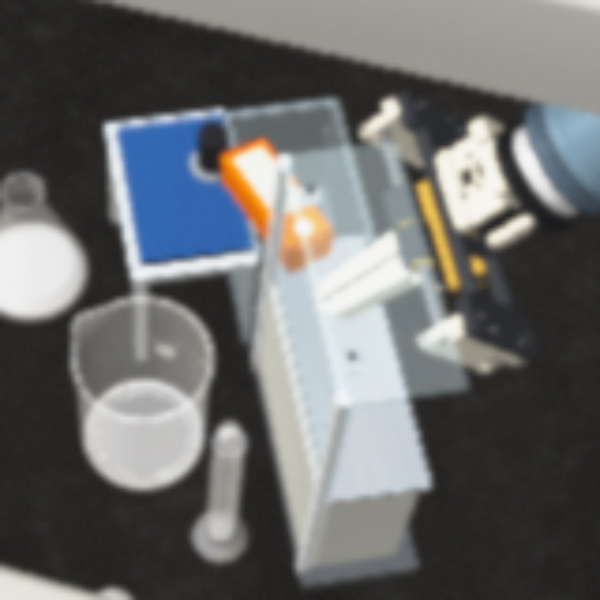

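The leading end is caught on the open shutter plate and knob. Next I'll measure the cassette's pose from the two fixed cameras.

```bash
python3 -c "
from h import *
for n in ('scene','side'):
    p,d=get_image(n); h=cv2.cvtColor(p,cv2.COLOR_BGR2HSV); o=cv2.inRange(h,(5,120,120),(22,255,255))
    if n=='scene': o[:, 300:]=0; o[:150]=0;o[250:]=0
    else: o[:160]=0;o[230:]=0;o[:,:320]=0;o[:,400:]=0
    c=max(cv2.findContours(o,0,2)[0],key=cv2.contourArea); r=cv2.boundingRect(c); print(n,r)
    a=cv2.approxPolyDP(c,2,True)[:,0]
    vv,uu=np.nonzero(o); oo,v=rays(n,np.c_[uu,vv]); P=stn(oo+v*d[vv,uu][:,None]); print(len(P),np.percentile(P,[3,25,50,75,97],axis=0).round(0).tolist())
    oo,v=rays(n,a); 
    for q,k in zip(a,v): print(q, stn(oo+k*d[q[1],q[0]]).round(0))
    x,y,w,hh=r; x-=8;y-=8;w+=16;hh+=16
    cv2.imwrite('pics/z_%s.png'%n,cv2.resize(p[y:y+hh,x:x+w],(w*9,hh*9),interpolation=cv2.INTER_CUBIC)); print('crop',x,y)
"
```

```text
scene (245, 185, 14, 34)
309 [[-211.0, -82.0, 43.0], [21.0, -78.0, 150.0], [33.0, -41.0, 164.0], [39.0, -2.0, 167.0], [50.0, 325.0, 226.0]]
[257 185] [-206.  343.   -2.]
[252 187] [-215.  327.   -3.]
[245 205] [-22.  -8. 125.]
[247 218] [ 30. -82. 138.]
[254 217] [ 43. -76. 140.]
[254 204] [ 38. -65. 164.]
[247 202] [ 21. -63. 165.]
[251 192] [  6. -22. 168.]
[258 189] [ 13.  -4. 169.]
crop 237 177
side (338, 177, 15, 26)
282 [[-61.0, -73.0, 146.0], [-56.0, -41.0, 165.0], [36.0, 34.0, 234.0], [43.0, 70.0, 250.0], [54.0, 93.0, 284.0]]
[347 177] [ 30. -76. 167.]
[339 180] [ 54. -69. 167.]
[338 185] [ 57. -64. 152.]
[350 202] [ 34.  -6. 149.]
[351 196] [ 31. -13. 167.]
[341 183] [ 51. -57. 169.]
[347 178] [ 31. -74. 166.]
[352 180] [ 19. -63. 168.]
crop 330 169
```

View pics/z_scene.png

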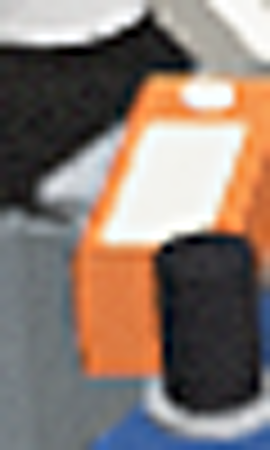

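View pics/z_side.png

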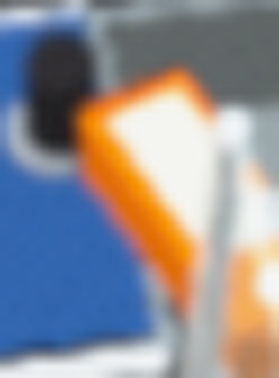

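```bash
python3 -c "
from h import *
s=manip.sense(); R=RS.T@s['tool_rot']
for v in [(-100,0,20),(0,0,150),(189,-166,0),(0,0,-170),(-40,0,0)]: print(v,(R.T@np.array(v)).round(1))
"
```

```text
(-100, 0, 20) [ 58.9   0.1 -83.3]
(0, 0, 150) [-103.1    0.3 -109. ]
(189, -166, 0) [-137.4 -166.1  129.6]
(0, 0, -170) [116.8  -0.3 123.5]
(-40, 0, 0) [ 29.1   0.  -27.5]
```

>>> move_arm:
  hand: [0, 0, 0, 0, 0]
  travel:
    - [0.02, 0, -0.028]
    - [0.02, 0, -0.028]
    - [0.019, 0, -0.028]
    - [-0.034, 0, -0.036]
    - [-0.034, 0, -0.036]
  roll: [0, 0, 0, 0, 0]

```text
time: 17.4
ee_pos: [517.2, 191.5, 284.8]
tool_rot: [[-0.317, 0.9, 0.301], [0.654, 0.437, -0.618], [-0.687, 0.001, -0.726]]
wrist_force: [0.4, 0.1, -0.2]
opening: 0.6
```

>>> move_arm:
  hand: [0.093, 0.093, 0.093, 0.093, 0.093]
  travel:
    - [-0.034, 0, -0.036]
    - [-0.027, -0.033, 0.026]
    - [-0.027, -0.033, 0.026]
    - [-0.027, -0.033, 0.026]
    - [-0.027, -0.033, 0.026]
  roll: [0, 0, 0, 0, 0]

```text
time: 18.02
ee_pos: [463.2, -2.7, 331.9]
tool_rot: [[-0.315, 0.9, 0.301], [0.654, 0.436, -0.618], [-0.687, 0.003, -0.726]]
wrist_force: [0.7, -0.2, 1.0]
opening: 45.8
```

>>> move_arm:
  hand: [0.093, 0.093, 0.093, 0.093, 0.093]
  travel:
    - [-0.027, -0.033, 0.026]
    - [0, 0, 0]
    - [0, 0, 0]
    - [0, 0, 0]
    - [0, 0, 0]
  roll: [0, 0, 0, 0, 0]

```text
time: 18.65
ee_pos: [451.3, -48.4, 331.2]
tool_rot: [[-0.316, 0.899, 0.302], [0.654, 0.437, -0.617], [-0.687, 0.002, -0.727]]
wrist_force: [0.5, -0.3, 0.5]
opening: 92.3
```

```bash
python3 -c "
from h import *
s=rep([83,-106,161])
p,d=get_image('wrist'); cv2.imwrite('pics/w12.png',p)
"
```

```text
t 18.65 pos [451.3 -48.4 331.2] stn [  78.1 -104.3  331.2] F [ 0.5 -0.3  0.5] op 92.3
toolaxes in stn
 [[-0.727 -0.003  0.687]
 [-0.     1.     0.003]
 [-0.687  0.002 -0.727]] q [ 0.159 -0.051  1.888 -0.792  1.177 -0.023]
travel to target [113.4  -2.1 127. ]
```

View pics/w12.png

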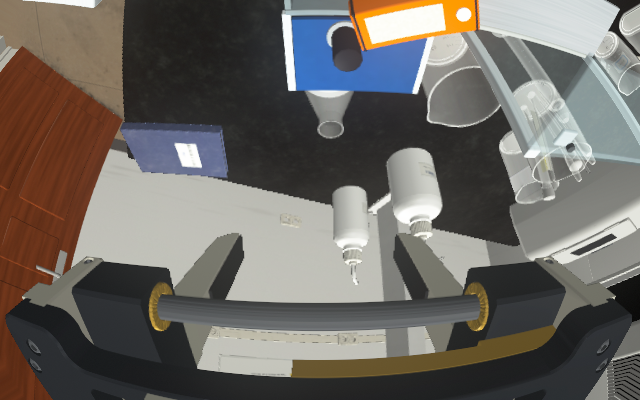

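```bash
python3 -c "
from h import *
s=manip.sense(); p=cv2.imread('pics/w12.png')
h=cv2.cvtColor(p,cv2.COLOR_BGR2HSV); o=cv2.inRange(h,(5,120,120),(24,255,255)); o[80:]=0
c=max(cv2.findContours(o,0,2)[0],key=cv2.contourArea); a=cv2.approxPolyDP(c,3,True)[:,0]
for q in a: print(q, stn(onz('wrist',q,168,s))[0].round(0), stn(onz('wrist',q,139,s))[0].round(0))
print(stn(onz('wrist',[(345,63)],178,s)))
cv2.imwrite('pics/w12z.png',cv2.resize(p[0:110,270:500],(800,383),interpolation=cv2.INTER_CUBIC))
"
```

```text
[348   1] [ 12. -83. 168.] [ 25. -80. 139.]
[363  50] [ 56. -68. 168.] [ 75. -63. 139.]
[360  34] [ 40. -72. 168.] [ 57. -67. 139.]
[369  49] [ 54. -63. 168.] [ 73. -58. 139.]
[476  29] [ 23.  22. 168.] [ 38.  39. 139.]
[474   0] [ -2.  12. 168.] [  9.  28. 139.]
[352   0] [ 11. -80. 168.] [ 24. -77. 139.]
[354  20] [ 28. -78. 168.] [ 43. -74. 139.]
[[ 62.53446413 -82.93402503 178.        ]]
```

View pics/w12z.png

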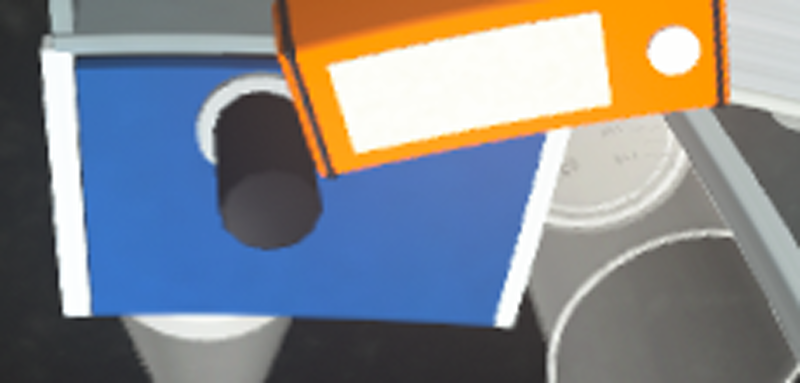

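>>> move_arm:
  hand: [0.093, 0.093, 0.093, 0.093, 0.093]
  travel:
    - [0.028, -0.001, 0.032]
    - [0.028, -0.001, 0.032]
    - [0.028, 0, 0.032]
    - [0.022, 0, 0.024]
    - [0, 0, 0]
  roll: [0, 0, 0, 0, 0]

```text
time: 19.32
ee_pos: [450.5, -54.8, 169.1]
tool_rot: [[-0.319, 0.9, 0.297], [0.654, 0.436, -0.618], [-0.686, -0.003, -0.728]]
wrist_force: [0.2, -0.2, -0.2]
opening: 92.9
```

```bash
python3 -c "
from h import *
s=rep([83,-106,161])
p,d=get_image('scene'); cv2.imwrite('pics/sc13.png',cv2.resize(p[130:320,180:400],(800,690))[:600])
p,d=get_image('side'); cv2.imwrite('pics/s13.png',cv2.resize(p[140:300,280:440],(600,600)))
"
```

```text
t 19.32 pos [450.5 -54.8 169.1] stn [  83.5 -107.8  169.1] F [ 0.2 -0.2 -0.2] op 92.9
toolaxes in stn
 [[-0.728 -0.002  0.686]
 [-0.004  1.    -0.001]
 [-0.686 -0.003 -0.728]] q [ 0.142  0.159  2.13  -1.009  0.884  0.375]
travel to target [6.  1.8 5.5]
```

View pics/sc13.png

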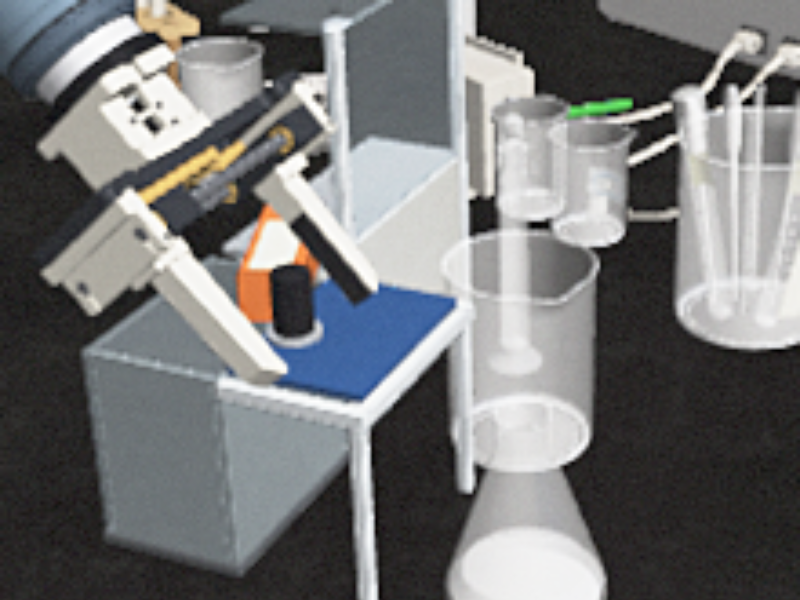

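View pics/s13.png

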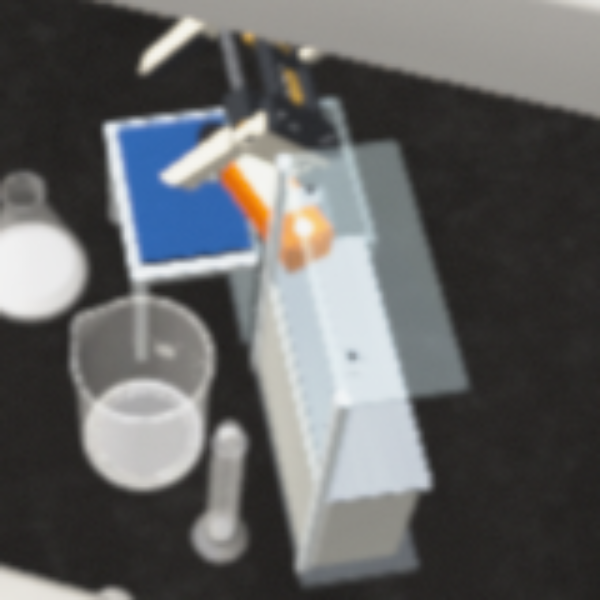

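>>> move_arm:
  hand: [0.093, 0.093, 0.093, 0.093, 0.093]
  travel:
    - [0.005, 0.001, 0.005]
    - [0.006, 0, -0.0055]
    - [0.006, 0, -0.0055]
    - [0.006, 0, -0.0055]
    - [0.006, 0, -0.0055]
  roll: [0, 0, 0, 0, 0]

```text
time: 20.05
ee_pos: [438.3, -24.5, 164.2]
tool_rot: [[-0.314, 0.9, 0.301], [0.655, 0.436, -0.618], [-0.688, 0.003, -0.726]]
wrist_force: [-0.7, 0.5, -0.1]
opening: 92.8
```

```bash
python3 -c "
from h import *
s=rep()
p,d=get_image('scene'); cv2.imwrite('pics/sc14.png',cv2.resize(p[130:320,180:400],(800,690))[:600])
"
```

```text
t 20.05 pos [438.3 -24.5 164.2] stn [  51.  -105.7  164.2] F [-0.7  0.5 -0.1] op 92.8
toolaxes in stn
 [[-0.726 -0.001  0.688]
 [ 0.001  1.     0.003]
 [-0.688  0.003 -0.726]] q [ 0.23   0.173  2.132 -0.993  0.928  0.444]
```

View pics/sc14.png

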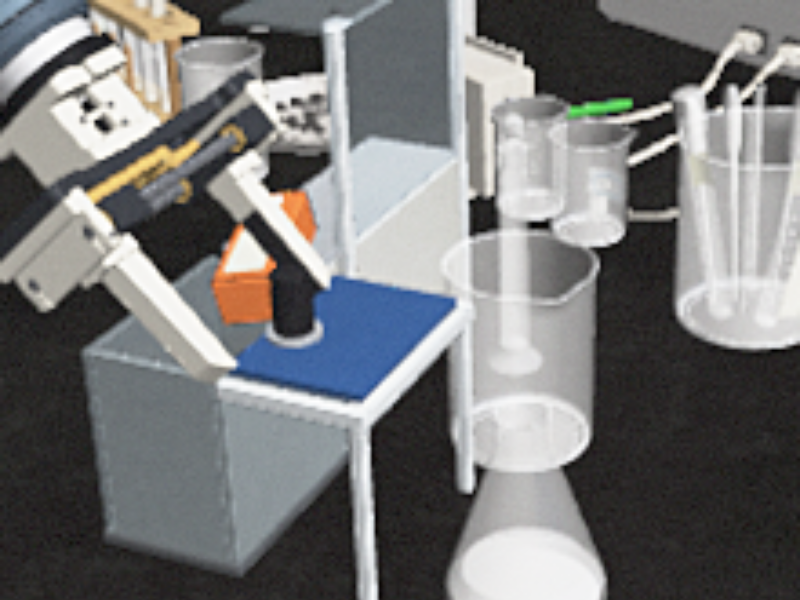

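```bash
python3 -c "
from h import *
for n in ('scene','side'):
    p,d=get_image(n); h=cv2.cvtColor(p,cv2.COLOR_BGR2HSV); o=cv2.inRange(h,(5,120,120),(22,255,255))
    if n=='scene': o[:, :235]=0;o[:, 280:]=0; o[:180]=0;o[225:]=0
    else: o[:160]=0;o[230:]=0;o[:,:320]=0;o[:,400:]=0
    vv,uu=np.nonzero(o); oo,v=rays(n,np.c_[uu,vv]); P=stn(oo+v*d[vv,uu][:,None]); k=(P[:,2]>90)&(P[:,2]<190)&(abs(P[:,0])<90)&(abs(P[:,1])<130); P=P[k]
    print(n,len(P),np.percentile(P,[3,25,50,75,97],axis=0).round(0).tolist())
    if n=='side': cv2.imwrite('pics/s14.png',cv2.resize(p[140:260,290:410],(600,600),interpolation=cv2.INTER_CUBIC))
"
```

```text
scene 306 [[-2.0, -80.0, 130.0], [15.0, -75.0, 142.0], [21.0, -72.0, 154.0], [30.0, -7.0, 160.0], [39.0, 16.0, 173.0]]
side 47 [[28.0, -49.0, 138.0], [30.0, -42.0, 146.0], [32.0, -36.0, 154.0], [34.0, -30.0, 162.0], [37.0, -23.0, 166.0]]
```

View pics/s14.png

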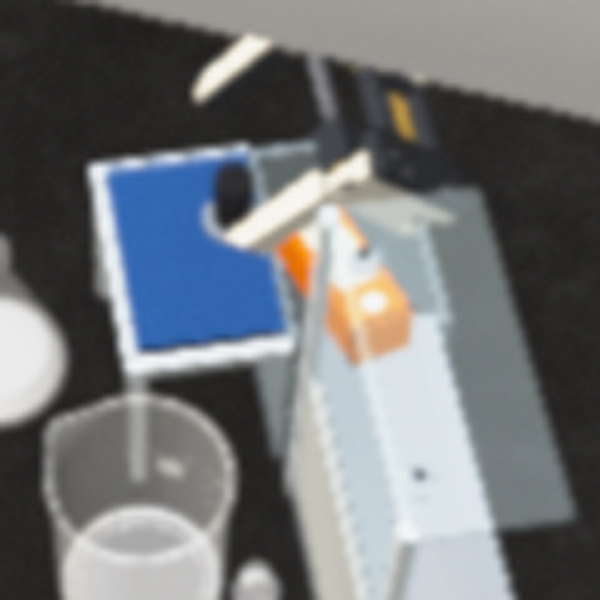

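>>> move_arm:
  hand: [0.093, 0.093, 0.093, 0.093, 0.093]
  travel:
    - [0.003, 0, -0.003]
    - [0.003, 0, -0.003]
    - [0.003, 0, -0.003]
    - [0, 0, 0]
    - [0, 0, 0]
  roll: [0, 0, 0, 0, 0]

```text
time: 20.82
ee_pos: [433.0, -13.5, 164.2]
tool_rot: [[-0.315, 0.9, 0.301], [0.655, 0.436, -0.618], [-0.687, 0.003, -0.726]]
wrist_force: [0.2, -0.1, 0.7]
opening: 93.0
```

```bash
python3 -c "
from h import *
s=rep()
p,d=get_image('scene'); cv2.imwrite('pics/sc15.png',cv2.resize(p[130:320,180:400],(800,690))[:600])
p,d=get_image('side'); cv2.imwrite('pics/s15.png',cv2.resize(p[140:260,290:410],(600,600),interpolation=cv2.INTER_CUBIC))
"
```

```text
t 20.82 pos [433.  -13.5 164.2] stn [  38.8 -105.7  164.2] F [ 0.2 -0.1  0.7] op 93.0
toolaxes in stn
 [[-0.726 -0.001  0.687]
 [ 0.001  1.     0.003]
 [-0.687  0.003 -0.726]] q [ 0.262  0.174  2.129 -0.98   0.948  0.459]
```

View pics/sc15.png

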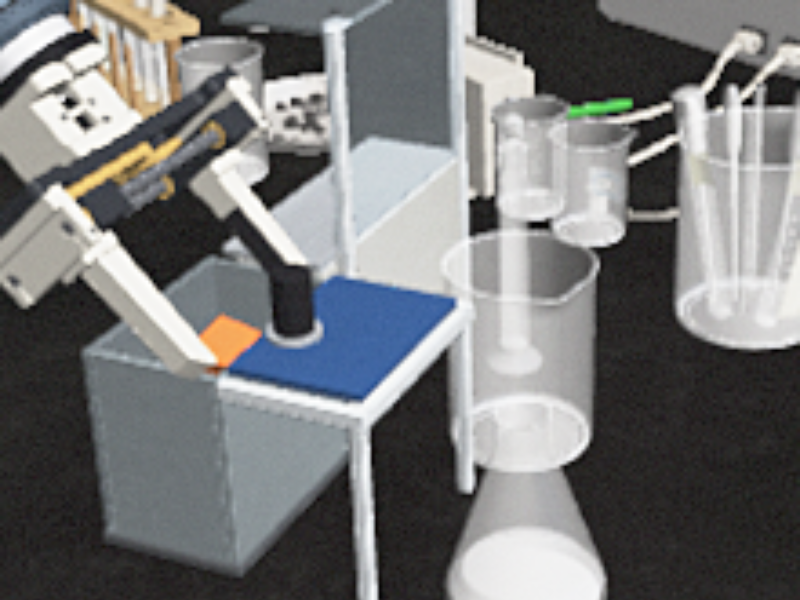

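View pics/s15.png

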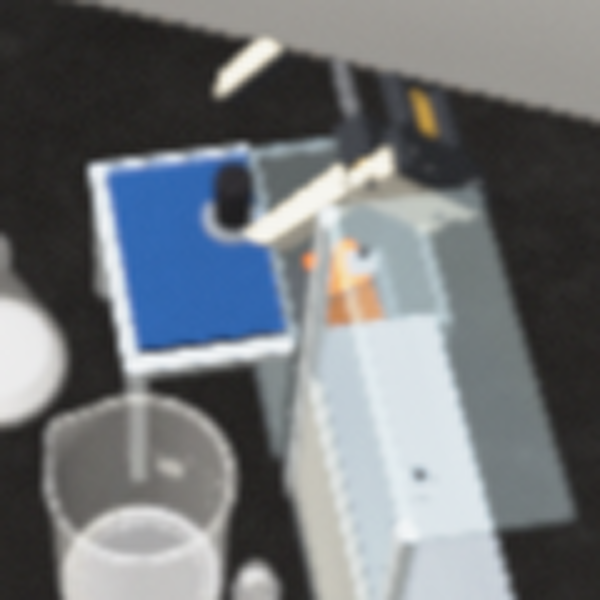

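The cassette has dropped into the chute. I'll raise the tool clear and check how it lies.

>>> move_arm:
  hand: [0.093, 0.093, 0, 0, 0]
  travel:
    - [-0.02, 0, -0.021]
    - [-0.03, 0, -0.032]
    - [0, 0, -0.05]
    - [0, 0, -0.05]
    - [0, 0, -0.05]
  roll: [0, 0, 0, 0, 0]

```text
time: 21.55
ee_pos: [386.8, 79.7, 347.3]
tool_rot: [[-0.314, 0.9, 0.301], [0.655, 0.435, -0.618], [-0.687, 0.003, -0.727]]
wrist_force: [0.7, 0.6, -0.7]
opening: 67.3
```

>>> move_arm:
  hand: [0, 0, 0, 0, 0]
  travel:
    - [0, 0, 0]
    - [0, 0, 0]
    - [0, 0, 0]
    - [0, 0, 0]
    - [0, 0, 0]
  roll: [0, 0, 0, 0, 0]

```text
time: 22.18
ee_pos: [387.5, 78.5, 345.5]
tool_rot: [[-0.315, 0.901, 0.3], [0.655, 0.434, -0.619], [-0.687, 0.001, -0.726]]
wrist_force: [-0.5, -0.2, 0.2]
opening: 17.5
```

```bash
python3 -c "
from h import *
s=rep()
p,d=get_image('scene'); cv2.imwrite('pics/sc16.png',cv2.resize(p[130:320,180:400],(800,690))[:600])
p,d=get_image('wrist'); cv2.imwrite('pics/w16.png',p)
p,d=get_image('side'); cv2.imwrite('pics/s16.png',cv2.resize(p[140:260,290:410],(600,600),interpolation=cv2.INTER_CUBIC))
"
```

```text
t 22.18 pos [387.5  78.5 345.5] stn [ -63.9 -106.6  345.5] F [-0.5 -0.2  0.2] op 17.5
toolaxes in stn
 [[-0.726  0.     0.687]
 [ 0.001  1.     0.001]
 [-0.687  0.001 -0.726]] q [ 0.532 -0.014  1.816 -0.761  1.458  0.22 ]
```

View pics/sc16.png

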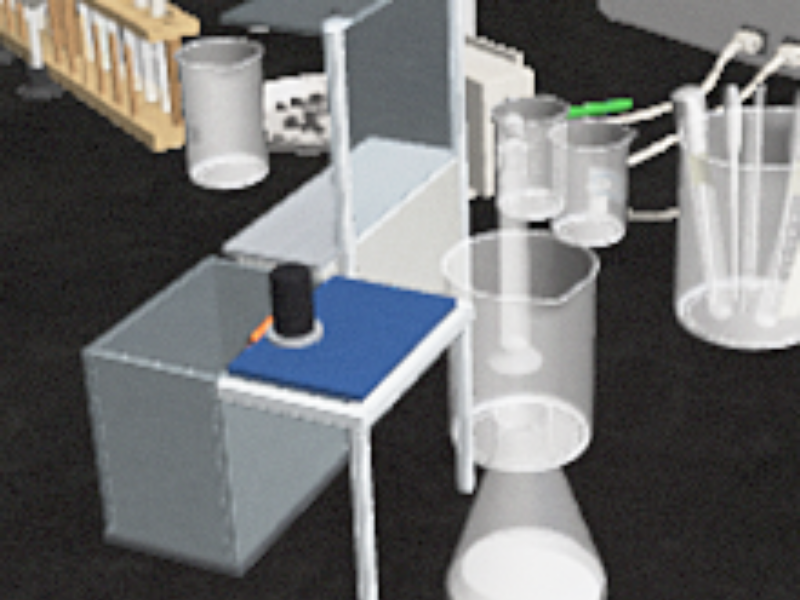

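View pics/w16.png

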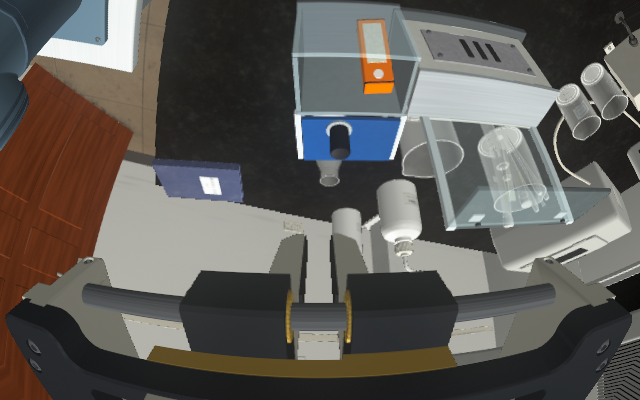

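View pics/s16.png

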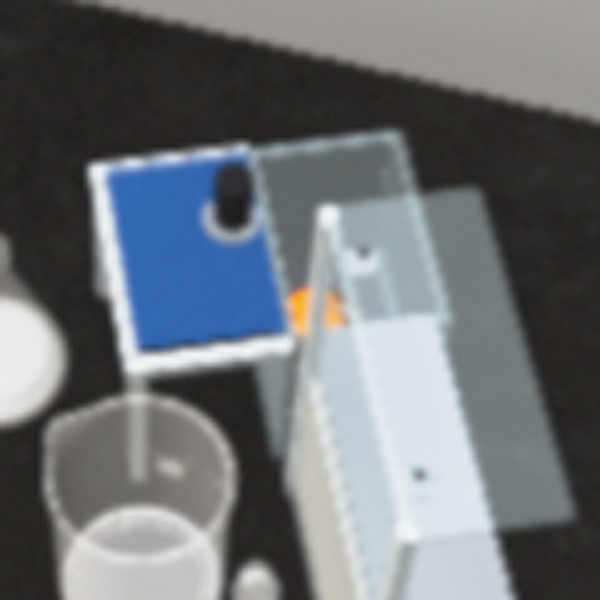

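```bash
python3 -c "
from h import *
s=rep([100,-95,345])
p,d=get_image('wrist'); h=cv2.cvtColor(p,cv2.COLOR_BGR2HSV); o=cv2.inRange(h,(5,130,120),(24,255,255)); o[110:]=0; vv,uu=np.nonzero(o)
print(vv.min(),vv.max(),uu.min(),uu.max(), d.shape)
# depth is along axis
oo,v=rays('wrist',np.c_[uu,vv],s); H=camera_params('wrist')['hand_eye']; ax=-(s['tool_rot']@H[:3,:3])[:,2]
P=stn(oo+v*(d[vv,uu]/(v@ax))[:,None]); print(np.percentile(P,[2,25,50,75,98],axis=0).round(0).tolist())
"
```

```text
t 22.32 pos [387.6  78.9 345.8] stn [ -64.2 -106.4  345.8] F [-0.7 -0.4 -0.4] op 5.7
toolaxes in stn
 [[-0.726 -0.     0.687]
 [ 0.001  1.     0.002]
 [-0.687  0.002 -0.726]] q [ 0.533 -0.014  1.816 -0.761  1.458  0.22 ]
travel to target [-118.7   11.3  113.5]
20 101 88 393 (400, 640)
[[-50.0, -59.0, 59.0], [-3.0, -46.0, 89.0], [3.0, -36.0, 100.0], [11.0, -26.0, 106.0], [32.0, -17.0, 112.0]]
```

>>> move_arm:
  hand: [0, 0, 0, 0, 0]
  travel:
    - [-0.043, 0.005, 0.041]
    - [-0.043, 0.005, 0.041]
    - [-0.043, 0.005, 0.041]
    - [0.02, 0, 0.021]
    - [0.02, 0, 0.021]
  roll: [0, 0, 0, 0, 0]

```text
time: 23.0
ee_pos: [478.8, -76.0, 286.9]
tool_rot: [[-0.312, 0.902, 0.3], [0.656, 0.433, -0.619], [-0.687, 0.004, -0.726]]
wrist_force: [0.1, 0.4, -0.5]
opening: 0.7
```

```bash
python3 -c "
from h import *
s=rep([114,-90,162])"
```

```text
t 23.0 pos [478.8 -76.  286.9] stn [114.9 -91.6 286.9] F [ 0.1  0.4 -0.5] op 0.7
toolaxes in stn
 [[-0.726  0.002  0.687]
 [ 0.004  1.     0.001]
 [-0.687  0.004 -0.726]] q [ 0.078  0.021  1.933 -0.835  1.043  0.018]
travel to target [86.6  1.1 90.1]
```

>>> move_arm:
  hand: [0, 0, 0, 0, 0]
  travel:
    - [0.025, 0, 0.026]
    - [0.025, 0, 0.026]
    - [0.02, 0, 0.021]
    - [0.014, 0, 0.014]
    - [0, 0, 0]
  roll: [0, 0, 0, 0, 0]

```text
time: 23.62
ee_pos: [477.6, -73.5, 165.0]
tool_rot: [[-0.317, 0.9, 0.298], [0.654, 0.436, -0.618], [-0.686, -0.001, -0.727]]
wrist_force: [-0.0, -0.1, 0.2]
opening: 0.6
```

```bash
python3 -c "
from h import *
s=rep([114,-90,162])
p,d=get_image('scene'); cv2.imwrite('pics/sc17.png',cv2.resize(p[130:320,180:400],(800,690))[:600])
"
```

```text
t 23.62 pos [477.6 -73.5 165. ] stn [112.1 -91.5 165. ] F [-0.  -0.1  0.2] op 0.6
toolaxes in stn
 [[-0.727 -0.001  0.686]
 [-0.001  1.     0.   ]
 [-0.686 -0.001 -0.727]] q [ 0.084  0.196  2.096 -1.031  0.844  0.351]
travel to target [0.7 1.5 3.5]
```

View pics/sc17.png

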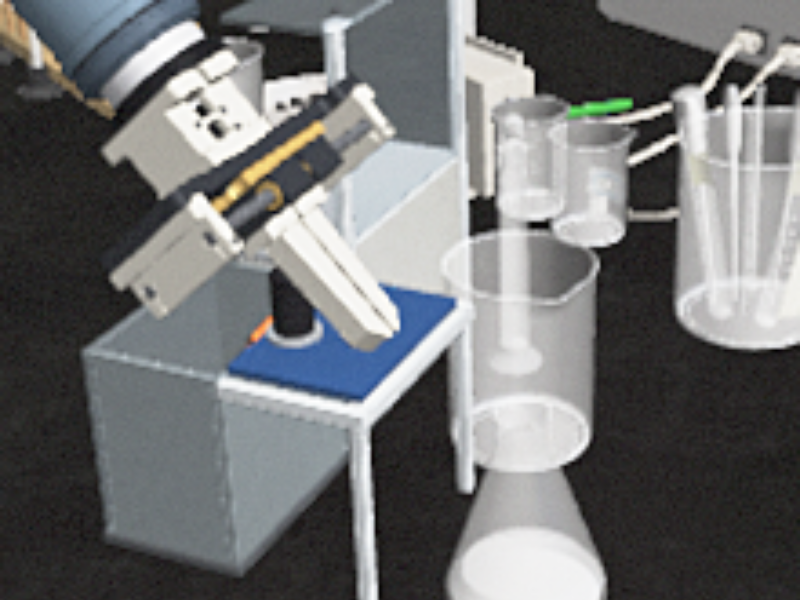

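>>> move_arm:
  hand: [0, 0, 0, 0, 0]
  travel:
    - [0.006, 0, -0.004]
    - [0.008, 0, -0.0076]
    - [0.008, 0, -0.0076]
    - [0.008, 0, -0.0076]
    - [0.008, 0, -0.0076]
  roll: [0, 0, 0, 0, 0]

```text
time: 24.3
ee_pos: [456.1, -26.5, 165.8]
tool_rot: [[-0.314, 0.9, 0.302], [0.654, 0.436, -0.618], [-0.688, 0.003, -0.726]]
wrist_force: [1.5, -1.9, 3.2]
opening: 0.3
```

>>> move_arm:
  hand: [0, 0, 0, 0, 0]
  travel:
    - [0.008, 0, -0.0076]
    - [0.008, 0, -0.0076]
    - [0.006, 0, -0.006]
    - [0, 0, 0]
    - [0, 0, 0]
  roll: [0, 0, 0, 0, 0]

```text
time: 24.92
ee_pos: [442.6, 0.4, 165.1]
tool_rot: [[-0.315, 0.9, 0.3], [0.655, 0.436, -0.617], [-0.687, 0.002, -0.727]]
wrist_force: [0.4, 1.0, 0.9]
opening: 0.2
```

```bash
python3 -c "
from h import *
s=rep()
p,d=get_image('scene'); cv2.imwrite('pics/sc18.png',cv2.resize(p[130:320,180:400],(800,690))[:600])
"
```

```text
t 24.93 pos [4.426e+02 4.000e-01 1.651e+02] stn [ 30.4 -91.  165.1] F [0.4 1.  0.9] op 0.2
toolaxes in stn
 [[-0.727 -0.001  0.687]
 [ 0.001  1.     0.002]
 [-0.687  0.002 -0.727]] q [ 0.29   0.198  2.094 -0.961  0.973  0.46 ]
```

View pics/sc18.png

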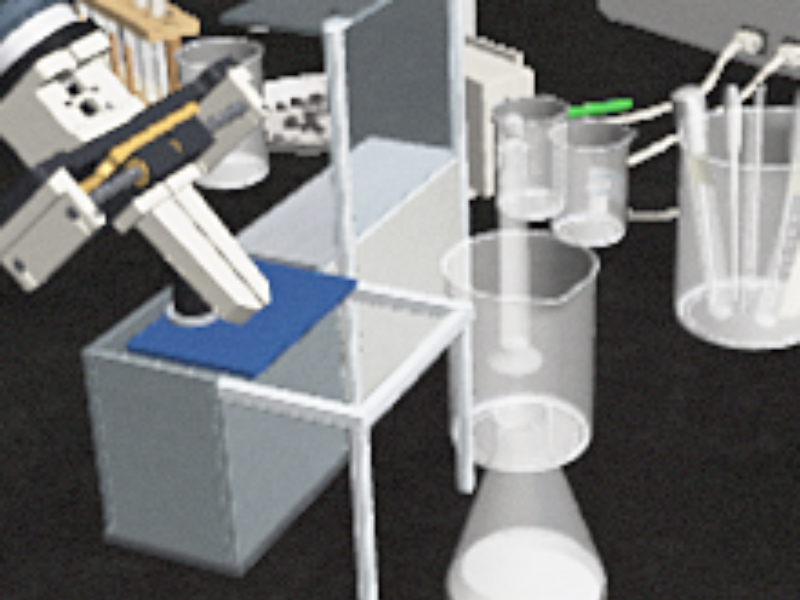

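>>> move_arm:
  hand: [0, 0, 0, 0, 0]
  travel:
    - [0.006, 0, -0.0057]
    - [0.006, 0, -0.0057]
    - [0.003, 0, -0.003]
    - [0.002, 0, -0.002]
    - [0, 0, 0]
  roll: [0, 0, 0, 0, 0]

```text
time: 25.6
ee_pos: [432.6, 21.5, 166.1]
tool_rot: [[-0.315, 0.9, 0.301], [0.654, 0.436, -0.618], [-0.688, 0.002, -0.726]]
wrist_force: [0.3, -2.7, 1.4]
opening: 0.5
```

>>> move_arm:
  hand: [0, 0, 0, 0, 0]
  travel:
    - [0.002, 0, -0.002]
    - [0.002, 0, -0.002]
    - [0.001, 0, -0.001]
    - [0, 0, 0]
    - [0, 0, 0]
  roll: [0, 0, 0, 0, 0]

```text
time: 26.22
ee_pos: [430.9, 24.9, 168.5]
tool_rot: [[-0.312, 0.901, 0.302], [0.65, 0.434, -0.624], [-0.693, 0.002, -0.721]]
wrist_force: [9.6, -20.2, 3.7]
opening: 0.7
```

```bash
python3 -c "
from h import *
s=rep()
p,d=get_image('scene'); cv2.imwrite('pics/sc19.png',cv2.resize(p[130:320,180:400],(800,690))[:600])
"
```

```text
t 26.23 pos [430.9  24.9 168.5] stn [  3.2 -90.8 168.5] F [  9.6 -20.2   3.7] op 0.7
toolaxes in stn
 [[-0.721  0.001  0.693]
 [ 0.002  1.     0.001]
 [-0.693  0.002 -0.721]] q [ 0.365  0.204  2.08  -0.937  1.028  0.498]
```

View pics/sc19.png

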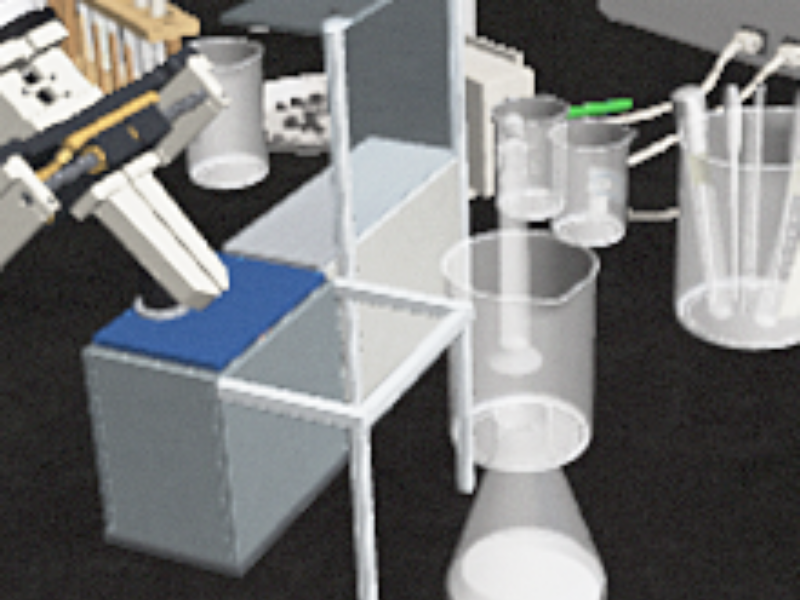

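At the shut stop (about 22 N). Backing off and raising clear.

>>> move_arm:
  hand: [0, 0, 0, 0, 0]
  travel:
    - [-0.009, 0, 0.008]
    - [-0.01, 0, -0.002]
    - [-0.025, 0, -0.026]
    - [-0.034, 0, -0.036]
    - [-0.034, 0, -0.036]
  roll: [0, 0, 0, 0, 0]

```text
time: 26.9
ee_pos: [436.6, 11.7, 311.2]
tool_rot: [[-0.316, 0.9, 0.301], [0.655, 0.436, -0.617], [-0.686, 0.002, -0.727]]
wrist_force: [0.9, -0.7, 0.2]
opening: 0.3
```

>>> move_arm:
  hand: [0, 0, 0, 0, 0]
  travel:
    - [0, 0, -0.05]
    - [0, 0, -0.05]
    - [0, 0, 0]
    - [0, 0, 0]
    - [0, 0, 0]
  roll: [0, 0, 0, 0, 0]

```text
time: 27.52
ee_pos: [406.6, 72.5, 381.2]
tool_rot: [[-0.316, 0.9, 0.299], [0.654, 0.435, -0.619], [-0.687, -0.0, -0.727]]
wrist_force: [-0.2, -0.1, -0.3]
opening: 0.6
```

```bash
python3 -c "
from h import *
s=rep()
p,d=get_image('wrist'); cv2.imwrite('pics/w20.png',p)
h=cv2.cvtColor(p,cv2.COLOR_BGR2HSV); b=cv2.inRange(h,(100,140,60),(125,255,255)); b[200:]=0
c=max(cv2.findContours(b,0,2)[0],key=cv2.contourArea); P=onz('wrist',c[:,0],138,s); Q=stn(P); print('plate',Q.min(0),Q.max(0))
p,d=get_image('scene'); cv2.imwrite('pics/sc20.png',p)
p,d=get_image('side'); cv2.imwrite('pics/s20.png',p)
"
```

```text
t 27.52 pos [406.6  72.5 381.2] stn [-50.2 -92.1 381.2] F [-0.2 -0.1 -0.3] op 0.6
toolaxes in stn
 [[-0.727 -0.     0.687]
 [-0.     1.     0.   ]
 [-0.687 -0.    -0.727]] q [ 0.495 -0.018  1.733 -0.759  1.497  0.132]
plate [ -47.11089151 -126.73344043  138.        ] [ 38.49849517  -6.03687813 138.        ]
```

View pics/w20.png

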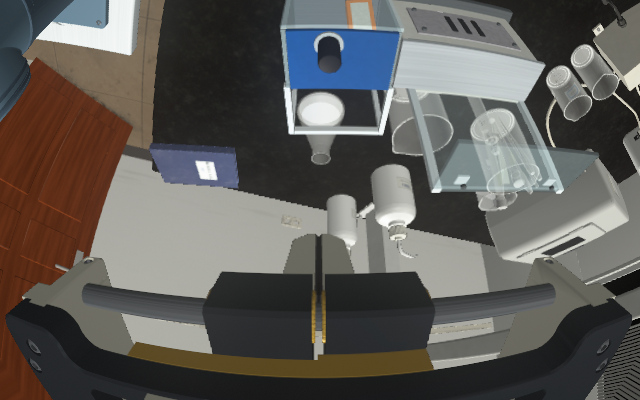

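View pics/sc20.png

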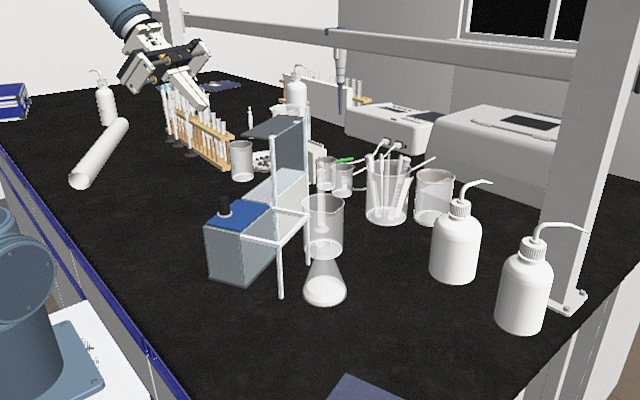

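View pics/s20.png

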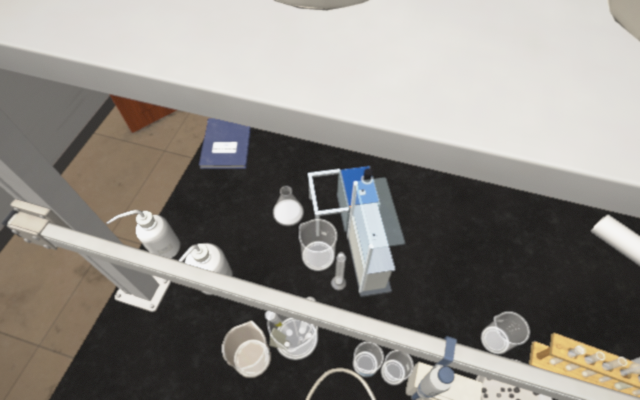

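```bash
python3 -c "
import cv2,numpy as np
for f in('scene0','sc20'):
    p=cv2.imread(f'pics/{f}.png'); h=cv2.cvtColor(p,cv2.COLOR_BGR2HSV); b=cv2.inRange(h,(100,140,60),(125,255,255)); b[:190]=0;b[250:]=0;b[:,:200]=0;b[:,300:]=0
    vv,uu=np.nonzero(b); print(f,len(uu),uu.min(),uu.max(),vv.min(),vv.max(),uu.mean(),vv.mean())
a=cv2.imread('pics/scene0.png');b=cv2.imread('pics/sc20.png');d=cv2.absdiff(a,b).max(2)[190:310,300:350];print((d>60).sum())
from h import manip
manip.finish_job(); print(manip.sense()['time'])
"
```

```text
scene0 979 208 269 199 231 240.35035750766087 215.57711950970378
sc20 980 205 268 199 231 238.88877551020408 215.33163265306123
0
the job is handed in; nothing more can be done
the job is handed in; nothing more can be done
```

The spent cassette is in the chute, the shutter is shut again, and the job is handed in. It took about 27.6 s of the 72 s allowed; no verdict is reported.

**What I did**
- **Opening the shutter:** I pushed it open by its knob with closed fingers until it hit its stop (about 22 N).
- **Leaning the tool:** The move interface only rolls the tool about its own axis, so I could not tilt it directly. I drove the arm to the edge of its reach in free space. There it tilted on its own, to about 43°, and kept the tilt. Joint 3 read 0.187–0.188 there, against a stated lower limit of 0.19.
- **Pushing the cassette:** I pushed it steadily along the ledge at about 65 mm/s. Near the end it turned about 20° and its leading end caught on the open shutter plate and knob, where the push force rose to about 40 N.
- **Freeing it:** I backed off and drew the caught end towards the front with one open finger. It then dropped into the chute.
- **Closing the shutter:** I hooked the knob and pulled the shutter to its shut stop (about 22 N), then raised the tool clear.

**Last checks**
- **Shutter:** The plate sits over the mouth, about 1.5 pixels further towards shut than in the first picture. In my station frame its front edge read x −47 mm, not −42. I take that as a few mm of error in my frame, because the open stop read about 3.5 mm short in the same direction.
- **Cassette:** It leans inside the shaft. Before shutting, its highest seen point was about z 112 mm, below the rim at 131. I did not measure its pose or speed again after shutting.
- **Glassware:** In the scene camera, the image area around the flask and the beaker behind the wall showed no change from the first picture. The measuring cylinder I checked only by eye, and it stands where it was.
- **Contact:** The wrist force was near zero and the tool was touching nothing at hand-in.

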